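# Put the training kit back in its matching bins

### The arm

A 7-joint arm with a two-finger parallel gripper is mounted at the origin on the work surface. World frame = base frame: x ahead of the robot, y to its left, z up, the work surface at z = 0. Lengths are in m, angles in degrees, forces in N, time in s.
With the tool pointing down it reaches from about 0.425 to 0.825 m from the base axis. Payload 3.6 kg.
Tool frame: the origin (TCP) lies between the finger pads; the fingertips stand 22 mm ahead of it and the grasp point (between the pads) lies 3 mm ahead of it (robot.nose_length is the distance from the TCP to the fingertips, in m); z points along the fingers, x is the direction in which the jaws open and shut, and the axes are right-handed (so a half turn about z gives the same grasp; the last joint's range is limited). The gripper opens to 85 mm and grips with 20 to 120 N. Pads are 22 mm wide; open, the fingers measure 114 mm over their backs; the gripper's body (76 mm by 85 mm) begins 54 mm behind the grasp point. The pads swing forward as they close: fully open they stand 13 mm farther back than shut.
Start: joints at [-74.685, 35.231, -0.722, 81.555, 0.464, 63.22, -2.315], TCP at [0.188, 0.622, 0.253] pointing down, gripper open.
Joint ranges: [-178.69, 178.69], [-17.37, 117.87], [-77.05, 75.6], [15.02, 138.74], [-78.02, 258.01], [0.78, 113.62], [-162.83, 162.83]. Speed limits (degrees/s): [159.86, 159.86, 180, 180, 180, 180, 180].

### API

Orientations are given as [roll, pitch, yaw] about the fixed x, y, z axes, in that order (R = Rz(yaw) Ry(pitch) Rx(roll)).
In Python, from cell import sensors, cams, robot gives the robot as it stands.
- The arm moves only by the tool drive_tool, never from a script. Its argument "plan" is a list that holds one entry, the list of rows, each a list of 6 numbers: the shift along the tool's x, y, z in mm, then the turn, a rotation vector about the tool's x, y, z in rad. A call has exactly 5 rows; each row is the pose to reach, as a shift and turn from the pose commanded when the call began, along the tool's axes at that moment; what a row does not reach only later rows make up. A row lasts 1/12 s, in which the tool goes at most 41.7 mm and 7.16 degrees, less where a joint would pass 70% of its speed; a pose out of reach is approached as far as the arm can. A call with a gripper value outside its range is refused whole. "hand" is the closure, from -1 (fully open) to 1 (shut), set as the call begins (left out, the last holds). The fingers move at their own pace and stop on an object; "grip_force" is the grip in N (left out, the last holds). Time passes only in rows, so rows that repeat a pose let the fingers close, or fill a call up. It gives the time, the measured TCP pose, the force and the opening at its end, in the units of the state.
- sensors.state(): the state, without advancing time (a new reading comes with each control period).
- cams.read_camera(name): name is "side" or "top" or "wrist"; returns a dict with "img" (400x640x3 uint8, red, green, blue), "vertical_fov" (degrees; the focal length in pixels is half the picture's height over the tangent of half this angle, whatever the lens; pixels are square), "cx", "cy" (the principal point, pixels), "camera_from_world" (4x4, takes a point from world to camera coordinates). Camera axes: x right, y up, looking along -z (the intrinsics and any distortion apply to the point x, -y, -z); pixel columns grow to the right and rows downward; lengths in m; the calibration is good to about 2 mm. A picture is of the moment at which its call begins. There is no depth.
- robot.sign_off(): hands the job in, once; it reports no verdict.
The state is a dict: "time_s": time; "joint_pos": joint angles; "dq": joint speeds; "tau": joint torques, N m; "tcp_pos": TCP position; "eef_rot": TCP orientation; "ft_force": force on the tool from outside, world axes, zero at the start; "wrist_torque": the same for the moment, N m; "opening": opening from 0.0 (shut) to 1.0 (fully open).
Only numpy, scipy, OpenCV 4.12 (cv2) and the standard library are available. Lean on these libraries where they do the work, as an engineer would, in place of code of your own. Each camera call takes 0.05 s, during which the arm holds its last target.

### The job

Clear up after the rooftop workout: put each of the four things into the shallow black bin whose outline matches it - the pair of jump handles in the long narrow bin, the mouthguard box in the oblong one, the square enamel tin in the square one and the glass cup in the round one. Each must end flat on its bin's floor inside the rim, right way up (it may be either way round), and let go. Keep the glass upright and set it down rather than dropping it, and leave the little potted agave and the metal flask standing where they are.

Things in the scene. Friction and masses are not known exactly. Their poses are not given: they have to be found in the camera images.
- handles: Pair of steel jump handles, lying side by side and clipped together by a black rubber clip: one rigid piece 120 mm long (its x), 50 mm wide (its y), 24 mm high; 0.22 kg. The clip at the middle is a block with flat sides, 30 mm along x, 52 mm across y and 24 mm high: grip it there across y. Origin: centre of the underside; z up. Starts lying on the bench.
- guard_box: Mint green plastic mouthguard box, shut, 86 mm long (its x), 58 mm wide (its y), 30 mm high; 0.08 kg. A small clasp at the -x end. Grip across y. Origin: centre of the underside; z up. Starts flat on the bench.
- tin: Small cream enamel tin with latched lid (it stays shut), 58 x 58 mm square, 44 mm high, 0.14 kg. Latch on the -x side and hinge on the +x side stand out 2 mm; the y sides are plain. Origin: centre of the underside; z up. Starts upright on the bench.
- glass: Clear glass cup, round, rim diameter 64 mm, a little narrower at the foot, 88 mm high, 0.16 kg, open at the top. Origin: centre of the underside; z up. Starts upright on the bench.
- bin_long: Long narrow shallow black plastic bin, for the handles. Fixed to the bench. Origin: centre of its underside, on the bench; z up; 3 mm floor, so a thing inside rests 3 mm above the bench; rim top 10 mm above the bench, rim wall 3 mm thick. Inside 136 mm (its x) by 68 mm (its y).
- bin_oblong: Oblong shallow black plastic bin, for the mouthguard box. Fixed to the bench. Origin: centre of its underside, on the bench; z up; 3 mm floor, so a thing inside rests 3 mm above the bench; rim top 10 mm above the bench, rim wall 3 mm thick. Inside 102 mm (its x) by 74 mm (its y).
- bin_square: Square shallow black plastic bin, for the tin. Fixed to the bench. Origin: centre of its underside, on the bench; z up; 3 mm floor, so a thing inside rests 3 mm above the bench; rim top 10 mm above the bench, rim wall 3 mm thick. Inside 74 by 74 mm.
- bin_round: Round shallow black plastic bin, for the glass. Fixed to the bench. Origin: centre of its underside, on the bench; z up; 3 mm floor, so a thing inside rests 3 mm above the bench; rim top 10 mm above the bench, rim wall 3 mm thick. Inside diameter 74 mm.
- agave_pot: Bystander: small agave in a terracotta pot, pot 74 mm across and 62 mm high, 125 mm high with leaves, loose. Origin: centre of the underside. Not to be moved.
- flask: Bystander: metal drinking flask, 62 mm diameter, 150 mm high, standing, loose. Origin: centre of the underside. Not to be moved.
There are look-alikes about, which are no part of the job. Leave any turquoise look-alike of the bin_oblong alone. What is shaped like the guard_box but orange is not meant.

How it is judged:
By the outcome, as a careful person would: the job done as asked, in the order asked, and still so for the second after the job is handed in, with the robot touching nothing.
It also fails if it takes over 131 s, if anything falls off the work surface, if the arm or the gripper's body presses on something with over 40 N, if the wrist force passes 120 N, or if a joint passes its speed limit or range.

## Working session

There is one attempt and no reset: what is moved stays moved. The work goes in short steps, Python scripts to look and compute and a tool call to move; the robot and the scene stay as the last step left them, time stands still between calls to the robot, and variables do not carry over. Pictures are saved under pics/ and viewed, and the job is handed in when it is done.

Besides the shell and the picture viewer there is one more tool, called as name(argument=value, ...) on one line, values as JSON. drive_tool: Moves the arm, as the interface text tells. Its arguments: {"type":"object","properties":{"plan":{"type":"array","items":{"type":"array","items":{"type":"array","items":{"type":"number"}}}},"hand":{"type":"number"},"grip_force":{"type":"number"}},"required":["plan"]}

```bash
ls; mkdir -p pics
python3 - <<'E'
from cell import sensors,cams,robot
import cv2
print(sensors.state())
for n in ["side","top","wrist"]:
    d=cams.read_camera(n); cv2.imwrite(f"pics/{n}0.png",d["img"][:,:,::-1]); print(n,d["vertical_fov"],d["cx"],d["cy"],d["camera_from_world"].tolist(),[k for k in d])
print([a for a in dir(robot) if a[0]!='_'],robot.nose_length)
E
```

```text
pics
{'time_s': 0.0, 'joint_pos': array([-74.68677101,  35.29196372,  -0.72302578,  81.64441978,
         0.46438287,  63.22005921,  -2.31419135]), 'dq': array([ 0.03374185, -0.03485916,  0.07315343,  0.05816114, -0.08612295,
       -0.00586799, -0.03849374]), 'tau': array([-2.73690093e-04, -4.69206941e+01,  2.59034559e-01, -1.71042752e+01,
        9.94854636e-03,  9.47757857e-03,  1.44476883e-05]), 'tcp_pos': array([0.18799119, 0.62145159, 0.25208943]), 'eef_rot': array([1.79997502e+02, 1.53542191e-01, 7.31730873e+01]), 'ft_force': array([0.35952286, 0.22887116, 0.77493173]), 'wrist_torque': array([ 0.03030875, -0.05419933,  0.00579798]), 'opening': 0.9986531393562009}
side 53.933245788057214 322.1271715737072 193.15561358147204 [[0.9903237389392778, -0.13866594024785447, -0.00553616369951112, -0.5433324235469935], [0.08939757773753668, 0.6069303935821834, 0.7897110676955446, -0.09418820597016457], [-0.10614596171306002, -0.7825645368666757, 0.6134539758210513, -1.0823617776312717], [0.0, 0.0, 0.0, 1.0]] ['img', 'vertical_fov', 'cx', 'cy', 'camera_from_world']
top 44.62630752906243 325.1372781218954 191.04261349568844 [[-0.023889326904985225, -0.9995452984022752, -0.018398274428142132, 0.024006955979877804], [0.9872010541285265, -0.02648902553914158, 0.157265413405214, -0.5485711406851087], [-0.15768125693167498, -0.014405831037922982, 0.987384977222438, -1.1929901554506255], [0.0, 0.0, 0.0, 1.0]] ['img', 'vertical_fov', 'cx', 'cy', 'camera_from_world']
wrist 66.0411425269917 318.39968028890263 206.89218266263504 [[0.2897284038420913, 0.9571057362921043, -0.0024620243431660188, -0.6481722188691368], [-0.9192888293982067, 0.2775629235143051, -0.2790463610833691, 0.03745611251734863], [-0.26639350620987734, 0.08311096827100721, 0.9602744747218197, -0.37976166041421705], [0.0, 0.0, 0.0, 1.0]] ['img', 'vertical_fov', 'cx', 'cy', 'camera_from_world']
['Unreachable', 'nose_length', 'sign_off'] 0.022
```

View pics/top0.png

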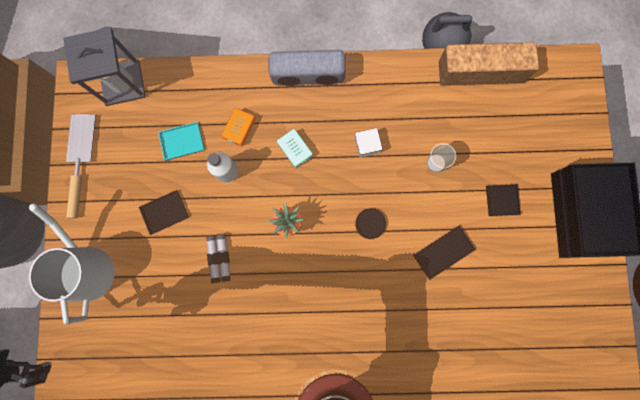

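View pics/side0.png

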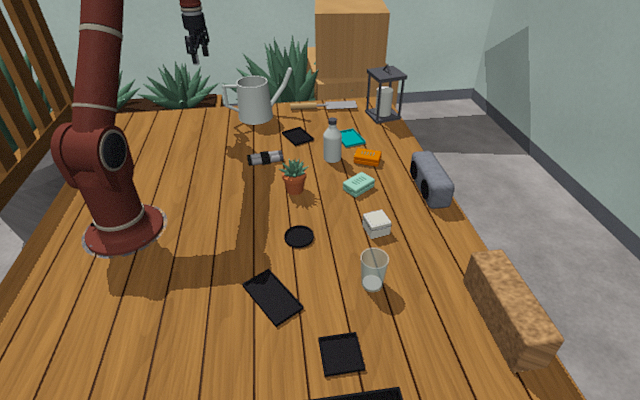

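View pics/wrist0.png

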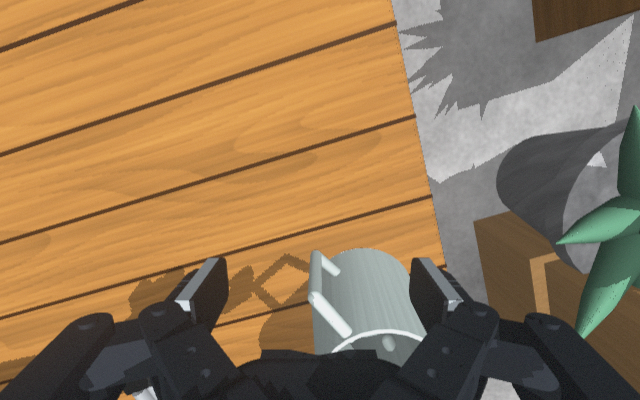

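```bash
cat > h.py <<'E'
import numpy as np, cv2, json
from cell import sensors,cams,robot
def f(d): return 200/np.tan(np.radians(d["vertical_fov"])/2)
def px2w(d,u,v,z):
    F=f(d); M=np.array(d["camera_from_world"]); R=M[:3,:3]; t=M[:3,3]
    c=-R.T@t; r=R.T@np.array([(u-d["cx"])/F,-(v-d["cy"])/F,-1])
    return c+r*(z-c[2])/r[2]
def w2px(d,p):
    M=np.array(d["camera_from_world"]); q=M[:3,:3]@np.asarray(p)+M[:3,3]; F=f(d)
    return np.array([d["cx"]+F*q[0]/-q[2], d["cy"]-F*q[1]/-q[2]])
def crop(img,u0,v0,w,h,s,name):
    c=img[v0:v0+h,u0:u0+w,::-1]; cv2.imwrite(f"pics/{name}.png",cv2.resize(c,None,fx=s,fy=s,interpolation=cv2.INTER_CUBIC))
E
python3 - <<'E'
from h import *
d=cams.read_camera("top"); im=d["img"]; np.savez("top0.npz",**d)
crop(im,130,100,200,150,4,"t_a"); crop(im,340,110,200,170,4,"t_b"); crop(im,130,185,200,110,4,"t_c")
s=cams.read_camera("side"); np.savez("side0.npz",**s)
M=np.array(d["camera_from_world"]);print(-M[:3,:3].T@M[:3,3])
for z in (0,): print(px2w(d,445,252,0),px2w(d,164,212,0))
E
```

```text
[ 0.35401133 -0.00772109  1.26465351]
[ 0.38941936 -0.2929186   0.        ] [0.51160445 0.43519456 0.        ]
```

View pics/t_a.png

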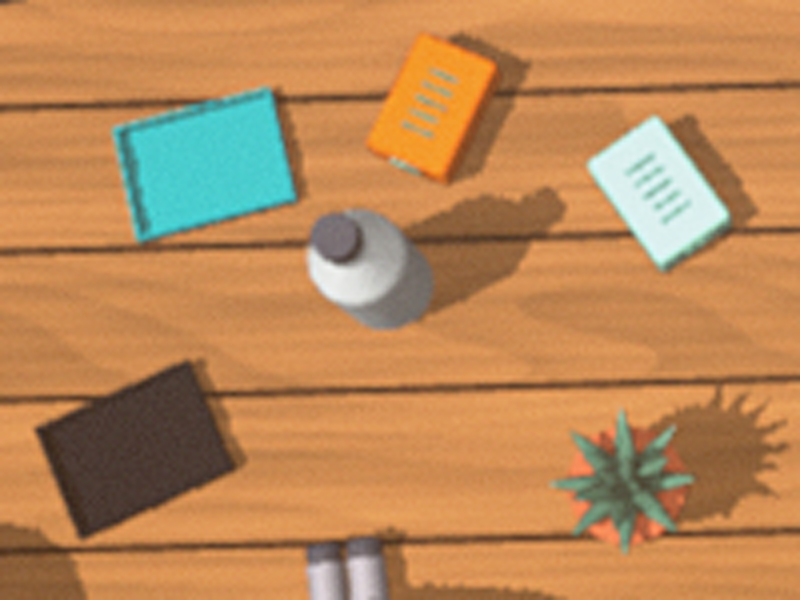

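View pics/t_b.png

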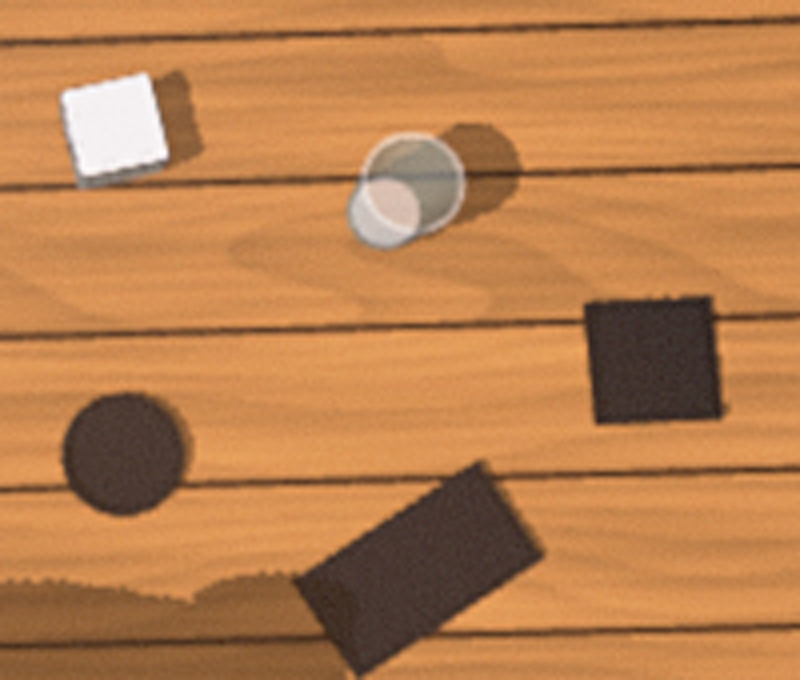

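View pics/t_c.png

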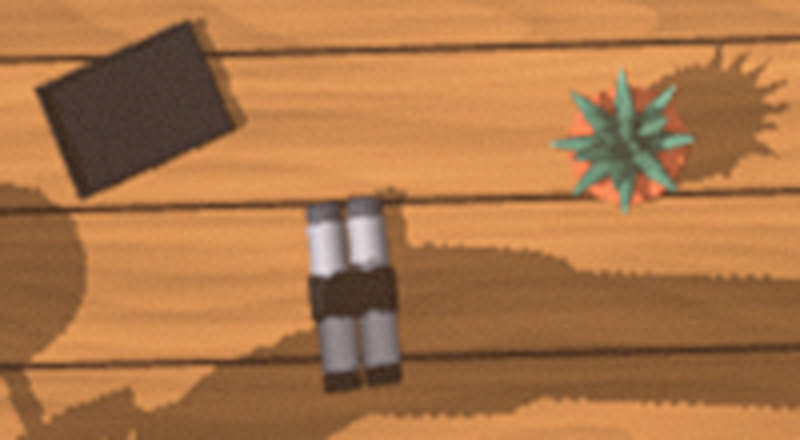

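```bash
cat > m0.py <<'E'
from h import *
d={k:v for k,v in np.load("top0.npz").items()}
def P(pts,o,z): return np.array([px2w(d,o[0]+(x+.5)/4-.5,o[1]+(y+.5)/4-.5,z) for x,y in pts])
A=(130,100);B=(340,110);C=(130,185)
def rect(n,pts,o,z):
    w=P(pts,o,z)[:,:2]; c=w.mean(0); e=[w[(i+1)%4]-w[i] for i in range(4)]; 
    a=(e[0]-e[2])/2; b=(e[1]-e[3])/2
    print(n,c.round(4),"side a %.1f mm ang %.1f; b %.1f mm ang %.1f"%(np.linalg.norm(a)*1e3,np.degrees(np.arctan2(a[1],a[0])),np.linalg.norm(b)*1e3,np.degrees(np.arctan2(b[1],b[0]))))
rect("oblong",[(37,430),(190,362),(240,465),(83,537)],A,.01)
rect("turq",[(113,128),(272,88),(298,200),(140,242)],A,.01)
rect("guard",[(657,116),(730,214),(664,262),(588,161)],A,.03)
rect("tin",[(62,94),(150,74),(168,160),(80,180)],B,.044)
rect("square",[(585,303),(712,297),(722,417),(597,423)],B,.01)
rect("long",[(482,460),(545,553),(361,676),(295,580)],B,.01)
rect("clip",[(310,278),(395,268),(397,308),(316,318)],C,.024)
rect("handles",[(306,208),(385,202),(402,380),(325,388)],C,.018)
print("glass",P([(413,185)],B,.088),P([(385,214)],B,0)); print("round",P([(126,454)],B,.01))
print("flask",P([(400,285)],A,0)); print("flasktop",P([(336,236)],A,.15)); print("agave",P([(628,485)],A,.062))
E
python3 m0.py
```

```text
oblong [0.5112 0.4317] side a 109.2 mm ang -66.7; b 77.3 mm ang -154.4
turq [0.7006 0.3914] side a 108.5 mm ang -76.6; b 80.5 mm ang -166.0
guard [0.6705 0.0873] side a 83.1 mm ang -145.0; b 53.6 mm ang 123.9
tin [ 0.6755 -0.1043] side a 58.2 mm ang -78.5; b 58.0 mm ang -170.7
square [ 0.5198 -0.4485] side a 81.1 mm ang -88.8; b 78.3 mm ang -179.5
long [ 0.3908 -0.2904] side a 71.1 mm ang -148.5; b 142.8 mm ang 121.1
clip [0.388  0.2852] side a 52.9 mm ang -84.6; b 25.3 mm ang -173.6
handles [0.3876 0.2867] side a 49.9 mm ang -86.3; b 113.9 mm ang -173.6
glass [[ 0.62180827 -0.28252994  0.088     ]] [[ 0.62276699 -0.28347188  0.        ]]
round [[ 0.46753778 -0.10585368  0.01      ]]
flask [[0.61698819 0.26301159 0.        ]]
flasktop [[0.61621755 0.26886066 0.15      ]]
agave [[0.4737706  0.10706282 0.062     ]]
```

Run:
```python
from h import *
from scipy.spatial.transform import Rotation as Ro
d=cams.read_camera("wrist"); s=sensors.state(); np.savez("wrist0.npz",**d)
crop(d["img"],160,230,320,160,2.5,"w_tip")
M=np.array(d["camera_from_world"]); T=np.eye(4); T[:3,:3]=Ro.from_euler('xyz',s["eef_rot"],degrees=True).as_matrix(); T[:3,3]=s["tcp_pos"]
CT=M@T; print(CT.round(4)); 
c=-CT[:3,:3].T@CT[:3,3]; print("cam in tool",c.round(4), "axis", (CT[:3,:3].T@[0,0,-1]).round(3))
for z in (0,.005,.009,.013,.017,.022): 
  for y in (-.011,.011):
    print(z,y,[w2px({**d,"camera_from_world":CT},[x,y,z]).round(0).tolist() for x in (-.0425,.0425)])
```

```text
[[ 1.000e+00  2.000e-04  4.000e-04  6.000e-04]
 [ 1.000e-04 -9.603e-01  2.790e-01 -3.330e-02]
 [ 4.000e-04 -2.790e-01 -9.603e-01 -1.359e-01]
 [ 0.000e+00  0.000e+00  0.000e+00  1.000e+00]]
cam in tool [-0.0006 -0.0699 -0.1212] axis [-0.     0.279  0.96 ]
0 -0.011 [[221.0, 260.0], [418.0, 260.0]]
0 0.011 [[226.0, 304.0], [414.0, 304.0]]
0.005 -0.011 [[225.0, 255.0], [415.0, 255.0]]
0.005 0.011 [[229.0, 298.0], [411.0, 298.0]]
0.009 -0.011 [[227.0, 251.0], [412.0, 251.0]]
0.009 0.011 [[231.0, 293.0], [408.0, 293.0]]
0.013 -0.011 [[230.0, 247.0], [410.0, 247.0]]
0.013 0.011 [[233.0, 289.0], [406.0, 289.0]]
0.017 -0.011 [[232.0, 244.0], [407.0, 244.0]]
0.017 0.011 [[235.0, 284.0], [404.0, 284.0]]
0.022 -0.011 [[235.0, 240.0], [405.0, 240.0]]
0.022 0.011 [[238.0, 279.0], [401.0, 279.0]]
```

View pics/w_tip.png

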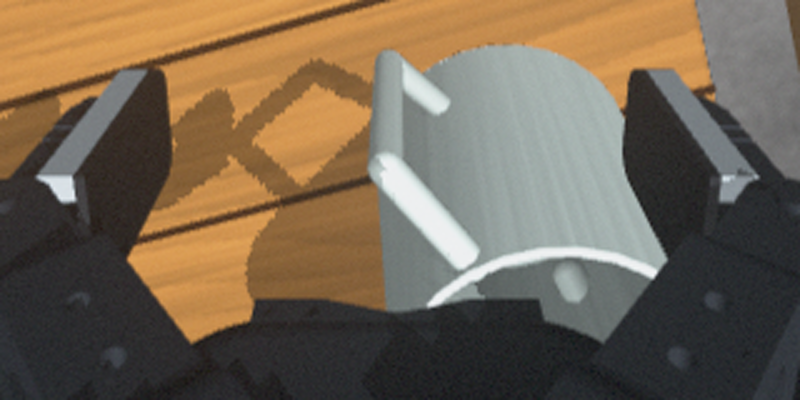

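```bash
cat >> h.py <<'E'
from scipy.spatial.transform import Rotation as Ro
def Rd(yaw): return Ro.from_euler('xyz',[180,0,yaw],degrees=True)
def go(*targets, n=None):
    """targets: (x,y,z,yaw[,ncalls]); prints the tool-frame shift mm & turn rad of each call"""
    s=sensors.state(); p=s["tcp_pos"]; R=Ro.from_euler('xyz',s["eef_rot"],degrees=True)
    print("t %.2f"%s["time_s"],"at",p.round(4),s["eef_rot"].round(2),"open %.3f"%s["opening"],"F",s["ft_force"].round(1))
    for t in targets:
        q=np.array(t[:3]); Rq=Rd(t[3]); rv=(R.inv()*Rq).as_rotvec()
        N=t[4] if len(t)>4 else int(max(1,np.ceil(np.linalg.norm(q-p)/.2),np.ceil(np.degrees(np.linalg.norm(rv))/34)))
        p0=p.copy();R0=R
        for i in range(N):
            pn=p0+(q-p0)*(i+1)/N; Rn=R0*Ro.from_rotvec(rv*(i+1)/N)
            print("  ",np.round(R.inv().apply(pn-p)*1e3,1).tolist(),(R.inv()*Rn).as_rotvec().round(3).tolist())
            p,R=pn,Rn
E
python3 -c "
from h import *
go((.388,.286,.25,95.0),(.388,.286,.12,95))"
```

```text
t 0.30 at [0.1881 0.6219 0.2529] [1.800e+02 6.000e-02 7.317e+01] open 1.001 F [ 0.3 -0.9 -0.3]
   [-131.8, 144.3, 1.6] [-0.0, 0.0, -0.191]
   [-156.8, 116.7, 1.5] [-0.0, 0.0, -0.191]
   [0.0, -0.0, 130.0] [-0.0, 0.0, -0.0]
```

drive_tool(plan=[[[-26,29,0,0,0,-0.038],[-53,58,0,0,0,-0.076],[-79,87,1,0,0,-0.114],[-106,115,1,0,0,-0.153],[-132,144,2,0,0,-0.191]]], hand=-1, grip_force=40)

```text
time_s: 0.72
tcp_pos: [0.2884, 0.4524, 0.2515]
eef_rot: [180.0, -0.0, 84.3]
ft_force: [-0.1, -0.6, 0.8]
opening: 1.002
```

drive_tool(plan=[[[-31,23,0,0,0,-0.038],[-63,47,0,0,0,-0.076],[-94,70,1,0,0,-0.114],[-125,93,1,0,0,-0.153],[-157,117,2,0,0,-0.191]]])

```text
time_s: 1.13
tcp_pos: [0.3887, 0.2845, 0.2497]
eef_rot: [180.0, -0.0, 95.2]
ft_force: [0.8, 0.4, -0.1]
opening: 0.998
```

```bash
python3 -c "
from h import *
d=cams.read_camera('wrist'); cv2.imwrite('pics/w1.png',d['img'][:,:,::-1]); np.savez('w1.npz',**d)
go((.388,.286,.12,95))"
```

```text
t 1.18 at [0.3946 0.2743 0.2493] [179.82   0.45  94.38] open 1.002 F [ 3.  -6.8  0.6]
   [13.2, -6.1, 129.2] [0.003, 0.008, -0.011]
```

View pics/w1.png

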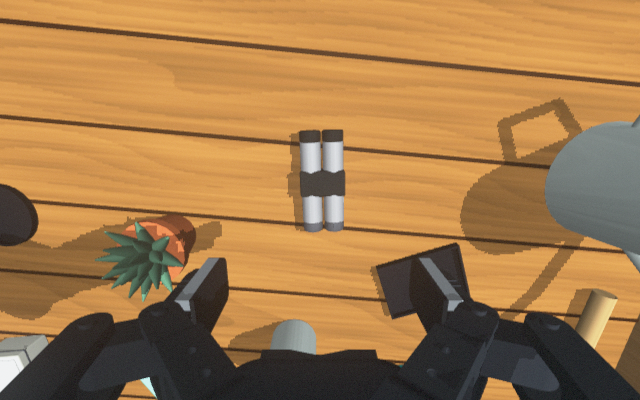

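```bash
python3 -c "
from h import *
go((.388,.286,.12,95))
d=cams.read_camera('wrist'); np.savez('w1.npz',**d); crop(d['img'],270,110,110,140,5,'w1c')
print(w2px(d,[.388,.286,.024]))
go((.388,.286,.12,95))"
```

```text
t 1.18 at [0.3946 0.2743 0.2493] [179.82   0.45  94.38] open 1.002 F [ 3.  -6.8  0.6]
   [13.2, -6.1, 129.2] [0.003, 0.008, -0.011]
[331.4723926 175.8139574]
t 1.23 at [0.3927 0.2779 0.2493] [179.89   0.29  94.25] open 0.999 F [ 0.   0.9 -0.4]
   [9.0, -4.3, 129.3] [0.002, 0.005, -0.013]
```

View pics/w1c.png

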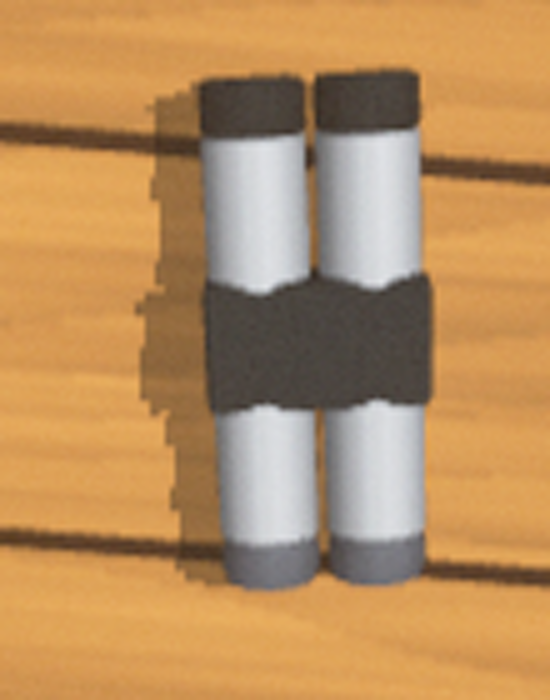

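```bash
python3 -c "
from h import *
d=dict(np.load('w1.npz'))
P=lambda x,y,z: px2w(d,270+(x+.5)/5-.5,110+(y+.5)/5-.5,z)
c=np.mean([P(x,y,.024) for x,y in ((207,283),(430,275),(430,400),(214,412))],0);print(c)
a=P(310,103,.012)-P(325,560,.012);print(np.degrees(np.arctan2(a[1],a[0])),np.linalg.norm(a),(P(310,103,.02)+P(325,560,.02))/2)
go((.388,.286,.12,95),(.388,.286,.029,95))"
```

```text
[0.39061497 0.28869201 0.024     ]
-173.0074118593196 0.10933821429400041 [0.3909361  0.28834908 0.02      ]
t 1.23 at [0.3927 0.2779 0.2493] [179.89   0.29  94.25] open 0.999 F [ 0.   0.9 -0.4]
   [9.0, -4.3, 129.3] [0.002, 0.005, -0.013]
   [0.0, -0.0, 91.0] [0.0, 0.0, 0.0]
```

drive_tool(plan=[[[1,2,20,0,0,-0.01],[1,2,50,0,0,-0.017],[1,2,85,0,0,-0.017],[1,2,115,0,0,-0.017],[1,2,130,0,0,-0.017]]])

```text
time_s: 1.65
tcp_pos: [0.3884, 0.2864, 0.1164]
eef_rot: [-179.8, 0.1, 96.0]
ft_force: [-0.2, -0.3, 0.1]
opening: 0.999
```

drive_tool(plan=[[[0,0,25,0,0,0],[0,0,40,0,0,0],[0,0,50,0,0,0],[0,0,55,0,0,0],[0,0,55,0,0,0]]])

```text
time_s: 2.07
tcp_pos: [0.3897, 0.2872, 0.0637]
eef_rot: [-179.9, 0.0, 96.1]
ft_force: [0.4, 0.4, 0.3]
opening: 1.001
```

```bash
python3 -c "
from h import *
d=cams.read_camera('wrist'); cv2.imwrite('pics/w2.png',d['img'][:,:,::-1]); np.savez('w2.npz',**d)
go((.3895,.287,.029,96))"
```

```text
t 2.12 at [0.3901 0.2874 0.0644] [ 1.7999e+02 -1.0000e-02  9.6040e+01] open 0.998 F [ 0.7 -0.7  0.2]
   [-0.4, -0.7, 35.4] [0.0, -0.0, 0.001]
```

View pics/w2.png

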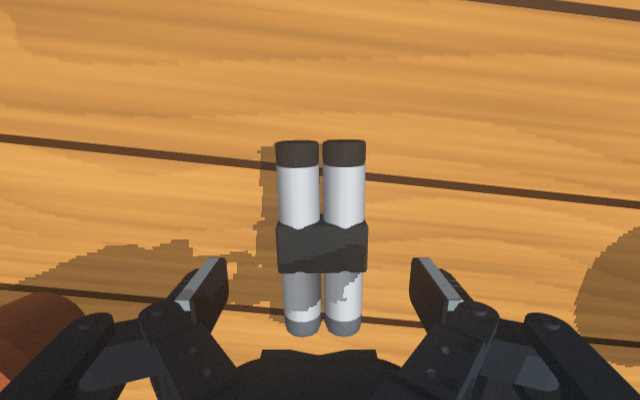

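```bash
python3 -c "
from h import *
d=dict(np.load('w2.npz'))
print(w2px(d,(.3895,.287,.024)),px2w(d,321.5,247,.024))"
```

```text
[319.65881825 246.31994938] [0.38980397 0.28808078 0.024     ]
```

Well aligned. Descend and grip.

drive_tool(plan=[[[1,0,12,0,0,0],[1,0,24,0,0,0],[1,0,32,0,0,0],[1,0,36,0,0,0],[1,0,36,0,0,0]]])

```text
time_s: 2.53
tcp_pos: [0.3899, 0.2881, 0.0282]
eef_rot: [-180.0, 0.0, 96.0]
ft_force: [-0.1, 0.4, -0.5]
opening: 1.001
```

drive_tool(plan=[[[0,0,0,0,0,0],[0,0,0,0,0,0],[0,0,0,0,0,0],[0,0,0,0,0,0],[0,0,0,0,0,0]]], hand=1, grip_force=60)

```text
time_s: 2.95
tcp_pos: [0.3903, 0.2884, 0.0293]
eef_rot: [179.9, -0.0, 96.0]
ft_force: [-0.3, -0.3, 4.9]
opening: 0.593
```

drive_tool(plan=[[[0,0,0,0,0,0],[0,0,0,0,0,0],[0,0,0,0,0,0],[0,0,0,0,0,0],[0,0,0,0,0,0]]])

```text
time_s: 3.37
tcp_pos: [0.3903, 0.2885, 0.0293]
eef_rot: [179.9, -0.1, 96.0]
ft_force: [-0.9, -0.9, 5.2]
opening: 0.587
```

```bash
python3 -c "
from h import *
d=cams.read_camera('wrist'); cv2.imwrite('pics/w3.png',d['img'][:,:,::-1]); np.savez('w3.npz',**d)
go((.3895,.287,.25,96))"
```

```text
t 3.42 at [0.3903 0.2885 0.0293] [ 1.7992e+02 -5.0000e-02  9.6040e+01] open 0.594 F [-0.9 -1.   5.3]
   [-0.6, -0.3, -110.4] [0.001, -0.0, 0.0]
   [-0.6, -0.4, -110.4] [0.001, -0.0, 0.0]
```

View pics/w3.png

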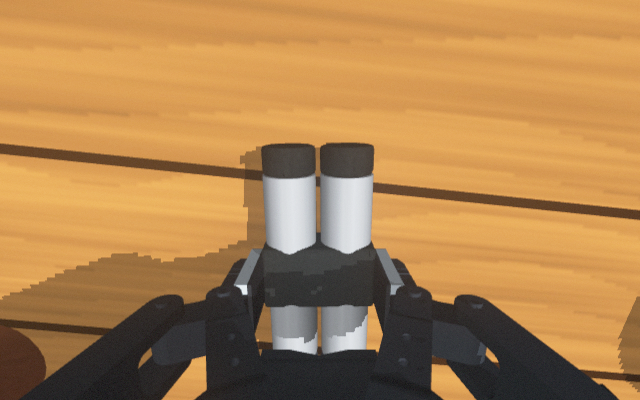

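```bash
python3 -c "
from h import *
go((.3895,.288,.25,96,2),(.475,.10,.25,74,2),(.475,-.10,.25,52,2),(.391,-.290,.25,30.6,2))"
```

```text
t 3.42 at [0.3903 0.2885 0.0293] [ 1.7992e+02 -5.0000e-02  9.6040e+01] open 0.594 F [-0.9 -1.   5.3]
   [-0.1, -0.3, -110.4] [0.001, -0.0, 0.0]
   [-0.1, -0.3, -110.4] [0.001, -0.0, 0.0]
   [-98.0, 32.7, 0.0] [0.0, -0.0, 0.192]
   [-89.9, 50.8, 0.0] [0.0, -0.0, 0.192]
   [-96.1, 27.6, 0.0] [0.0, -0.0, 0.192]
   [-89.1, 45.4, 0.0] [0.0, -0.0, 0.192]
   [-100.7, 25.4, 0.0] [0.0, -0.0, 0.187]
   [-94.3, 43.7, 0.0] [-0.0, -0.0, 0.187]
```

drive_tool(plan=[[[0,0,-15,0,0,0],[0,0,-40,0,0,0],[0,0,-65,0,0,0],[0,0,-90,0,0,0],[0,0,-110,0,0,0]]])

```text
time_s: 3.83
tcp_pos: [0.3899, 0.288, 0.14]
eef_rot: [180.0, -0.0, 96.0]
ft_force: [0.4, 0.4, -1.6]
opening: 0.59
```

drive_tool(plan=[[[0,0,-25,0,0,0],[0,0,-55,0,0,0],[0,0,-80,0,0,0],[0,0,-100,0,0,0],[0,0,-110,0,0,0]]])

```text
time_s: 4.25
tcp_pos: [0.3904, 0.2884, 0.2511]
eef_rot: [179.8, -0.1, 96.0]
ft_force: [-0.4, 0.9, -2.3]
opening: 0.596
```

Holding (about 2 N extra weight). Now arc over to the long bin.

drive_tool(plan=[[[-12,4,0,0,0,0.025],[-32,11,0,0,0,0.065],[-54,18,0,0,0,0.107],[-76,25,0,0,0,0.15],[-98,33,0,0,0,0.192]]])

```text
time_s: 4.67
tcp_pos: [0.4324, 0.1914, 0.247]
eef_rot: [-179.9, 0.1, 84.8]
ft_force: [0.2, 0.2, -1.9]
opening: 0.591
```

drive_tool(plan=[[[-18,10,0,0,0,0.038],[-36,20,0,0,0,0.077],[-54,30,0,0,0,0.115],[-72,41,0,0,0,0.154],[-90,51,0,0,0,0.192]]])

```text
time_s: 5.08
tcp_pos: [0.4754, 0.0974, 0.247]
eef_rot: [-179.9, 0.1, 73.8]
ft_force: [-0.5, -0.1, -3.0]
opening: 0.592
```

drive_tool(plan=[[[-19,6,0,0,0,0.038],[-38,11,0,0,0,0.077],[-58,17,0,0,0,0.115],[-77,22,0,0,0,0.154],[-96,28,0,0,0,0.192]]])

```text
time_s: 5.5
tcp_pos: [0.4749, -0.0023, 0.247]
eef_rot: [-179.8, 0.1, 62.8]
ft_force: [0.1, -1.0, -1.7]
opening: 0.589
```

drive_tool(plan=[[[-18,9,0,0,0,0.038],[-36,18,0,0,0,0.077],[-53,27,0,0,0,0.115],[-71,36,0,0,0,0.154],[-89,45,0,0,0,0.192]]])

```text
time_s: 5.92
tcp_pos: [0.4745, -0.1016, 0.247]
eef_rot: [-179.9, 0.1, 51.8]
ft_force: [-0.2, 0.6, -2.4]
opening: 0.594
```

drive_tool(plan=[[[-20,5,0,0,0,0.037],[-40,10,0,0,0,0.075],[-60,15,0,0,0,0.112],[-80,20,0,0,0,0.15],[-101,25,0,0,0,0.187]]])

```text
time_s: 6.33
tcp_pos: [0.4317, -0.196, 0.247]
eef_rot: [-179.9, 0.1, 41.1]
ft_force: [0.4, 0.7, -1.7]
opening: 0.591
```

drive_tool(plan=[[[-22,10,0,0,0,0.045],[-45,21,0,0,0,0.09],[-68,32,0,0,0,0.135],[-84,39,0,0,0,0.167],[-94,44,0,0,0,0.187]]])

```text
time_s: 6.75
tcp_pos: [0.389, -0.2923, 0.2473]
eef_rot: [-179.9, 0.2, 30.2]
ft_force: [-0.6, -0.4, -1.0]
opening: 0.597
```

drive_tool(plan=[[[0,0,10,0,0,0],[0,0,25,0,0,0],[0,0,40,0,0,0],[0,0,50,0,0,0],[0,0,50,0,0,0]]])

```text
time_s: 7.17
tcp_pos: [0.3904, -0.2883, 0.1956]
eef_rot: [-179.6, 0.2, 30.6]
ft_force: [-0.3, -0.1, -2.3]
opening: 0.592
```

```bash
python3 -c "
from h import *
d=cams.read_camera('wrist'); cv2.imwrite('pics/w4.png',d['img'][:,:,::-1]); np.savez('w4.npz',**d)
d=cams.read_camera('top');  np.savez('t4.npz',**d); crop(d['img'],380,200,120,110,6,'t4')
go((.391,-.290,.06,30.6))"
```

```text
t 7.27 at [ 0.3917 -0.2895  0.1978] [-1.799e+02  5.000e-02  3.058e+01] open 0.588 F [-0.1 -0.5 -1.1]
   [-0.8, 0.3, 137.8] [-0.002, 0.001, -0.0]
```

View pics/w4.png

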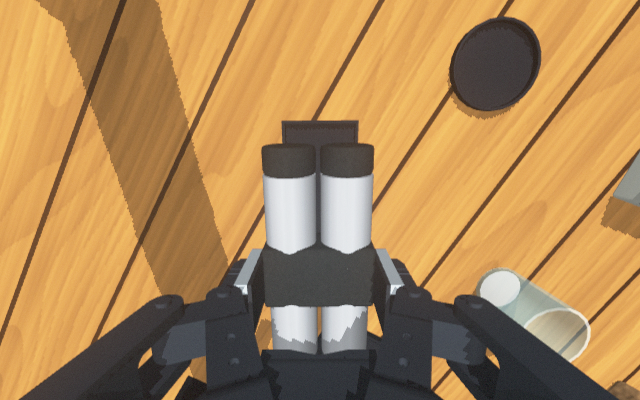

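View pics/t4.png

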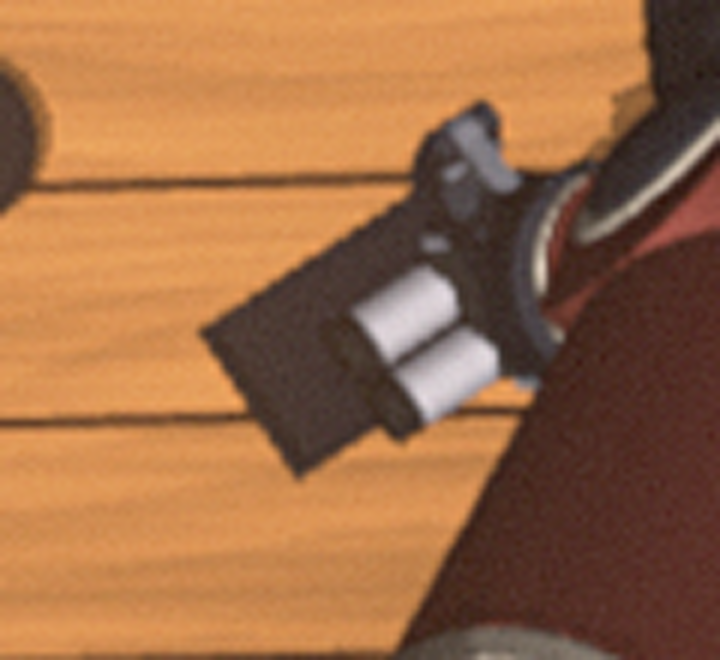

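```bash
python3 -c "
from h import *
d=dict(np.load('w4.npz'))
e=px2w(d,320,121,.01); print(e, np.hypot(*(e[:2]-[.391,-.290])), 'expect .071')
a=px2w(d,283,122,.01)-px2w(d,358,121,.01); print(np.degrees(np.arctan2(a[1],a[0])),np.linalg.norm(a))
u=e[:2]+.071*np.array([np.cos(np.radians(-58.9)),np.sin(np.radians(-58.9))]);print(u, e[:2]-.071*np.array([np.cos(np.radians(-58.9)),np.sin(np.radians(-58.9))]))
# handle end in hand
print(px2w(d,318,146,.198-.029+.02))
"
```

```text
[ 0.3569519  -0.22937638  0.01      ] 0.0695305423323673 expect .071
-148.69275122711994 0.07218460044212859
[ 0.39362577 -0.29017134] [ 0.32027803 -0.16858142]
[ 0.36057768 -0.23784972  0.189     ]
```

drive_tool(plan=[[[0,0,15,0,0,0],[0,0,40,0,0,0],[0,0,65,0,0,0],[0,0,90,0,0,0],[0,0,105,0,0,0]]])

```text
time_s: 7.68
tcp_pos: [0.3921, -0.2895, 0.092]
eef_rot: [-179.9, 0.0, 30.6]
ft_force: [0.1, 0.2, -1.5]
opening: 0.59
```

drive_tool(plan=[[[0,0,12,0,0,0],[0,0,24,0,0,0],[0,0,34,0,0,0],[0,0,42,0,0,0],[0,0,46,0,0,0]]])

```text
time_s: 8.1
tcp_pos: [0.3924, -0.2899, 0.0468]
eef_rot: [-180.0, 0.0, 30.6]
ft_force: [-0.4, 0.9, -1.7]
opening: 0.596
```

```bash
python3 -c "
from h import *
d=cams.read_camera('wrist'); cv2.imwrite('pics/w5.png',d['img'][:,:,::-1]); np.savez('w5.npz',**d)
go((.392,-.290,.033,30.6))"
```

```text
t 8.15 at [ 0.3921 -0.2898  0.0465] [-1.7995e+02  2.0000e-02  3.0600e+01] open 0.588 F [-0.2 -0.3 -1.9]
   [-0.2, 0.2, 13.5] [-0.001, 0.0, -0.0]
```

View pics/w5.png

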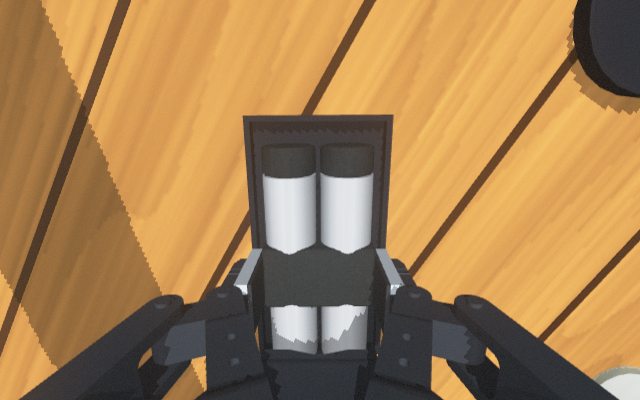

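Well centred laterally (bin 244–393, handles 262–374 in u). Lower.

drive_tool(plan=[[[0,0,4,0,0,0],[0,0,8,0,0,0],[0,0,11,0,0,0],[0,0,13,0,0,0],[0,0,13,0,0,0]]])

```text
time_s: 8.57
tcp_pos: [0.3921, -0.2897, 0.0341]
eef_rot: [-180.0, 0.0, 30.6]
ft_force: [-0.6, -0.3, -1.6]
opening: 0.594
```

drive_tool(plan=[[[0,0,0.5,0,0,0],[0,0,1,0,0,0],[0,0,1,0,0,0],[0,0,1,0,0,0],[0,0,1,0,0,0]]])

```text
time_s: 8.98
tcp_pos: [0.3923, -0.2899, 0.0334]
eef_rot: [180.0, -0.0, 30.6]
ft_force: [0.3, 1.2, -1.2]
opening: 0.592
```

drive_tool(plan=[[[0,0,0.5,0,0,0],[0,0,1,0,0,0],[0,0,1.3,0,0,0],[0,0,1.3,0,0,0],[0,0,1.3,0,0,0]]])

```text
time_s: 9.4
tcp_pos: [0.3923, -0.2899, 0.0323]
eef_rot: [180.0, -0.0, 30.6]
ft_force: [-0.6, 0.5, 3.3]
opening: 0.593
```

drive_tool(plan=[[[0,0,0,0,0,0],[0,0,0,0,0,0],[0,0,0,0,0,0],[0,0,0,0,0,0],[0,0,0,0,0,0]]], hand=-1)

```text
time_s: 9.82
tcp_pos: [0.3923, -0.2899, 0.032]
eef_rot: [180.0, 0.0, 30.6]
ft_force: [-0.3, -0.2, 0.1]
opening: 0.997
```

drive_tool(plan=[[[0,0,-5,0,0,0],[0,0,-20,0,0,0],[0,0,-45,0,0,0],[0,0,-70,0,0,0],[0,0,-90,0,0,0]]])

```text
time_s: 10.23
tcp_pos: [0.3923, -0.2901, 0.1238]
eef_rot: [179.9, -0.0, 30.6]
ft_force: [1.0, 0.6, -0.3]
opening: 1.0
```

drive_tool(plan=[[[0,0,-25,0,0,0],[0,0,-60,0,0,0],[0,0,-95,0,0,0],[0,0,-125,0,0,0],[0,0,-140,0,0,0]]])

```text
time_s: 10.65
tcp_pos: [0.3931, -0.2909, 0.2662]
eef_rot: [179.7, -0.2, 30.6]
ft_force: [0.9, -0.5, 0.0]
opening: 1.004
```

```bash
python3 -c "
from h import *
d=cams.read_camera('wrist'); cv2.imwrite('pics/w6.png',d['img'][:,:,::-1]); np.savez('w6.npz',**d)
# guard box: arc back
go((.475,-.13,.27,50,1),(.51,.0,.27,40,1),(.6705,.0873,.25,36,2))"
```

```text
t 10.70 at [ 0.3939 -0.2915  0.2677] [179.48  -0.27  30.58] open 0.997 F [ 0.6 -0.   1. ]
   [152.0, -97.8, -2.5] [0.01, -0.003, -0.339]
   [122.1, -56.8, -0.0] [-0.0, -0.0, 0.175]
   [89.5, 18.1, 10.0] [0.0, -0.0, 0.035]
   [90.1, 15.0, 10.0] [0.0, -0.0, 0.035]
```

View pics/w6.png

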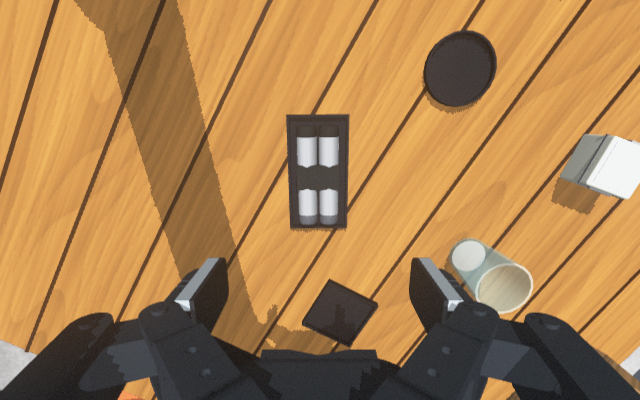

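```bash
python3 -c "
from h import *
go((.6705,.0873,.25,-55,4))"
```

```text
t 10.70 at [ 0.3939 -0.2915  0.2677] [179.48  -0.27  30.58] open 0.997 F [ 0.6 -0.   1. ]
   [107.7, -46.4, 4.5] [0.001, -0.003, 0.373]
   [83.3, -82.5, 4.3] [0.001, -0.003, 0.373]
   [47.5, -107.2, 4.2] [0.001, -0.003, 0.373]
   [5.2, -117.2, 4.3] [0.001, -0.003, 0.373]
```

drive_tool(plan=[[[14,-6,0,0,0,0.05],[37,-16,1,0,0,0.13],[60,-26,2,0,0,0.21],[84,-36,3,0,0,0.29],[108,-46,4,0,0,0.373]]])

```text
time_s: 11.12
tcp_pos: [0.4618, -0.1941, 0.2578]
eef_rot: [-180.0, 0.0, 9.0]
ft_force: [0.7, -0.8, 0.1]
opening: 1.004
```

drive_tool(plan=[[[17,-16,1,0,0,0.075],[33,-33,2,0,0,0.149],[50,-49,3,0,0,0.224],[67,-66,3,0,0,0.298],[83,-82,4,0,0,0.373]]])

```text
time_s: 11.53
tcp_pos: [0.5308, -0.0996, 0.2537]
eef_rot: [-180.0, 0.0, -12.3]
ft_force: [-0.2, 0.7, 0.5]
opening: 0.999
```

drive_tool(plan=[[[10,-21,1,0,0,0.075],[19,-43,2,0,0,0.149],[29,-64,3,0,0,0.224],[38,-86,3,0,0,0.298],[48,-107,4,0,0,0.373]]])

```text
time_s: 11.95
tcp_pos: [0.6, -0.0051, 0.2497]
eef_rot: [180.0, 0.1, -33.7]
ft_force: [-0.6, -0.6, 0.3]
opening: 0.999
```

drive_tool(plan=[[[1,-27,1,0,0,0.085],[3,-55,2,0,0,0.175],[4,-83,3,0,0,0.265],[5,-105,4,0,0,0.335],[5,-117,4,0,0,0.373]]])

```text
time_s: 12.37
tcp_pos: [0.6694, 0.0927, 0.2443]
eef_rot: [180.0, 0.1, -54.8]
ft_force: [0.3, -0.1, -0.4]
opening: 1.0
```

drive_tool(plan=[[[0,0,15,0,0,0],[0,0,40,0,0,0],[0,0,65,0,0,0],[0,0,80,0,0,0],[0,0,80,0,0,0]]])

```text
time_s: 12.78
tcp_pos: [0.6657, 0.089, 0.1612]
eef_rot: [179.5, 0.3, -54.9]
ft_force: [-0.6, 0.3, -0.3]
opening: 0.999
```

```bash
python3 -c "
from h import *
d=cams.read_camera('wrist'); cv2.imwrite('pics/w7.png',d['img'][:,:,::-1]); np.savez('w7.npz',**d)
go((.6705,.0873,.07,-55))
print(w2px(d,(.6705,.0873,.03)))"
```

```text
t 12.83 at [0.6671 0.0887 0.1636] [ 1.7974e+02  1.7000e-01 -5.4890e+01] open 1.001 F [-0.4  0.7  0.1]
   [3.3, -2.4, 93.6] [0.005, 0.003, 0.002]
[322.86168115 199.70839231]
```

View pics/w7.png

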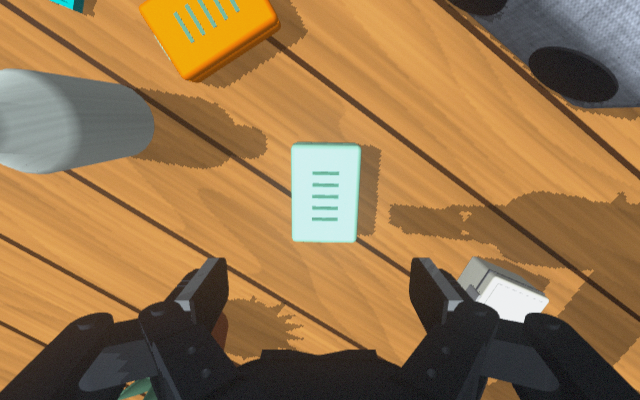

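```bash
python3 -c "
from h import *
d=dict(np.load('w7.npz'))
w=np.array([px2w(d,u,v,.03)[:2] for u,v in ((291,144),(361,145),(358,242),(292,240))]);print(w.mean(0));
a=(w[0]+w[1]-w[2]-w[3])/2;b=(w[1]+w[2]-w[0]-w[3])/2
for e in (a,b): print(np.linalg.norm(e),np.degrees(np.arctan2(e[1],e[0])))
d=dict(np.load('top0.npz')); print(w2px(d,(*w.mean(0),.03)))
go((.6705,.0873,.07,-55))
"
```

```text
[0.67515051 0.0878845 ]
0.08389792111577915 34.90165467641327
0.05736036378035032 -56.18126537443836
[294.26686093 144.90932188]
t 12.83 at [0.6671 0.0887 0.1636] [ 1.7974e+02  1.7000e-01 -5.4890e+01] open 1.001 F [-0.4  0.7  0.1]
   [3.3, -2.4, 93.6] [0.005, 0.003, 0.002]
```

```bash
python3 -c "
from h import *
go((.673,.0877,.08,-55.4))
"
```

```text
t 12.83 at [0.6671 0.0887 0.1636] [ 1.7974e+02  1.7000e-01 -5.4890e+01] open 1.001 F [-0.4  0.7  0.1]
   [4.4, -4.6, 83.6] [0.005, 0.003, 0.009]
```

drive_tool(plan=[[[2,-3,20,0,0,0.009],[2,-3,45,0,0,0.009],[2,-3,65,0,0,0.009],[2,-3,80,0,0,0.009],[2,-3,80,0,0,0.009]]])

```text
time_s: 13.25
tcp_pos: [0.6709, 0.0887, 0.0839]
eef_rot: [179.8, 0.2, -55.4]
ft_force: [-0.5, -0.2, -0.2]
opening: 0.999
```

drive_tool(plan=[[[0,0,5,0,0,0],[0,0,8,0,0,0],[0,0,8,0,0,0],[0,0,8,0,0,0],[0,0,8,0,0,0]]])

```text
time_s: 13.67
tcp_pos: [0.673, 0.0883, 0.0791]
eef_rot: [-179.9, -0.1, -55.4]
ft_force: [0.9, 0.1, 0.7]
opening: 1.002
```

```bash
python3 -c "
from h import *
d=cams.read_camera('wrist'); cv2.imwrite('pics/w8.png',d['img'][:,:,::-1]); np.savez('w8.npz',**d)
go((.673,.0877,.04,-55.4))
print(w2px(d,(.673,.0877,.03)))"
```

```text
t 13.72 at [0.6729 0.0884 0.0789] [-1.7993e+02 -4.0000e-02 -5.5400e+01] open 0.999 F [0.  0.2 0.6]
   [0.6, 0.3, 38.9] [-0.001, -0.001, 0.0]
[317.40382306 242.22105143]
```

View pics/w8.png

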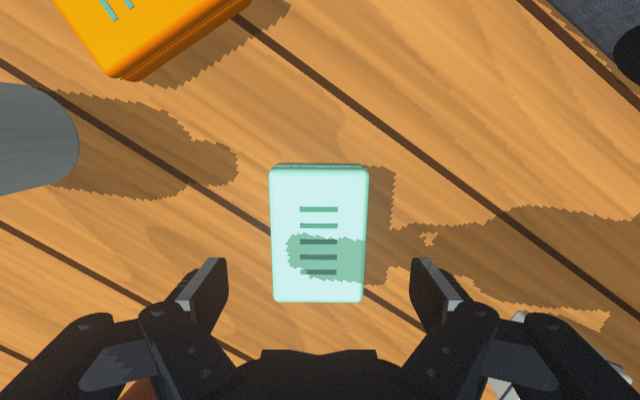

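drive_tool(plan=[[[0,-1.5,15,0,0,0],[0,-1.5,30,0,0,0],[0,-1.5,42,0,0,0],[0,-1.5,50,0,0,0],[0,-1.5,50,0,0,0]]])

```text
time_s: 14.13
tcp_pos: [0.6714, 0.0893, 0.0243]
eef_rot: [179.7, 0.2, -55.4]
ft_force: [-0.0, 0.9, 0.6]
opening: 1.001
```

drive_tool(plan=[[[0,0,0,0,0,0],[0,0,0,0,0,0],[0,0,0,0,0,0],[0,0,0,0,0,0],[0,0,0,0,0,0]]], hand=1, grip_force=35)

```text
time_s: 14.55
tcp_pos: [0.6741, 0.0892, 0.0288]
eef_rot: [-179.9, -0.0, -55.4]
ft_force: [0.6, 0.5, 1.5]
opening: 0.669
```

drive_tool(plan=[[[0,0,0,0,0,0],[0,0,0,0,0,0],[0,0,0,0,0,0],[0,0,0,0,0,0],[0,0,0,0,0,0]]])

```text
time_s: 14.97
tcp_pos: [0.6741, 0.0892, 0.0287]
eef_rot: [-179.9, -0.0, -55.4]
ft_force: [-1.8, 0.1, 5.4]
opening: 0.67
```

```bash
python3 -c "
from h import *
d=cams.read_camera('wrist'); cv2.imwrite('pics/w9.png',d['img'][:,:,::-1]); np.savez('w9.npz',**d)
go((.673,.0877,.27,-55.4,2),(.511,.432,.27,24.5,4))"
```

```text
t 15.02 at [0.6741 0.0891 0.0287] [-1.7994e+02 -4.0000e-02 -5.5400e+01] open 0.670 F [-1.1 -0.4  5.1]
   [0.4, 0.7, -120.6] [-0.001, -0.0, -0.0]
   [0.3, 0.8, -120.6] [-0.001, -0.0, -0.0]
   [-93.8, -15.5, -0.0] [0.0, 0.0, -0.349]
   [-82.9, -46.7, -0.0] [0.0, 0.0, -0.349]
   [-62.0, -72.2, -0.0] [0.0, 0.0, -0.349]
   [-33.6, -89.0, -0.0] [0.0, 0.0, -0.349]
```

View pics/w9.png

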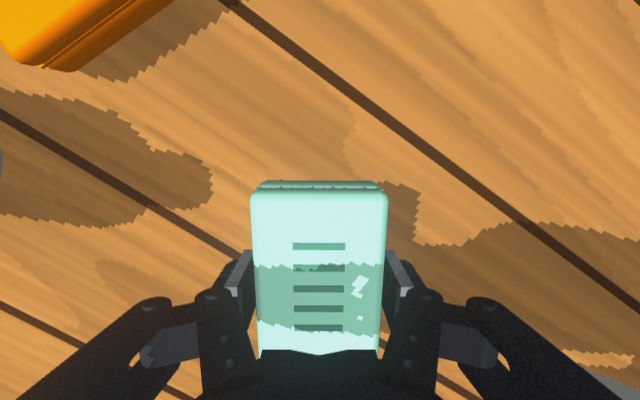

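drive_tool(plan=[[[0,0,-10,0,0,0],[0,0,-30,0,0,0],[0,0,-60,0,0,0],[0,0,-90,0,0,0],[0,0,-120,0,0,0]]])

```text
time_s: 15.43
tcp_pos: [0.6726, 0.0893, 0.1484]
eef_rot: [179.9, 0.1, -55.4]
ft_force: [0.4, -0.5, -1.5]
opening: 0.672
```

drive_tool(plan=[[[0,0,-30,0,0,0],[0,0,-60,0,0,0],[0,0,-90,0,0,0],[0,0,-110,0,0,0],[0,0,-120,0,0,0]]])

```text
time_s: 15.85
tcp_pos: [0.6743, 0.0889, 0.2714]
eef_rot: [-179.8, -0.1, -55.4]
ft_force: [0.4, 0.3, -0.9]
opening: 0.672
```

drive_tool(plan=[[[-10,-2,0,0,0,-0.035],[-28,-5,0,0,0,-0.105],[-50,-8,0,0,0,-0.185],[-72,-12,0,0,0,-0.267],[-94,-16,0,0,0,-0.349]]])

```text
time_s: 16.27
tcp_pos: [0.6311, 0.1776, 0.2651]
eef_rot: [179.8, 0.3, -35.1]
ft_force: [-0.2, 0.4, -0.7]
opening: 0.669
```

drive_tool(plan=[[[-17,-9,0,0,0,-0.07],[-33,-19,0,0,0,-0.14],[-50,-28,0,0,0,-0.21],[-66,-37,0,0,0,-0.28],[-83,-47,0,0,0,-0.349]]])

```text
time_s: 16.68
tcp_pos: [0.5906, 0.2634, 0.2652]
eef_rot: [179.8, 0.3, -15.1]
ft_force: [0.8, -0.4, -0.0]
opening: 0.674
```

drive_tool(plan=[[[-12,-14,0,0,0,-0.07],[-25,-29,0,0,0,-0.14],[-37,-43,0,0,0,-0.21],[-50,-58,0,0,0,-0.28],[-62,-72,0,0,0,-0.349]]])

```text
time_s: 17.1
tcp_pos: [0.5496, 0.3497, 0.2651]
eef_rot: [179.9, 0.3, 5.0]
ft_force: [-1.0, 0.2, -0.8]
opening: 0.672
```

drive_tool(plan=[[[-8,-20,0,0,0,-0.08],[-16,-42,0,0,0,-0.165],[-24,-64,0,0,0,-0.25],[-30,-80,0,0,0,-0.315],[-34,-89,0,0,0,-0.349]]])

```text
time_s: 17.52
tcp_pos: [0.5073, 0.4374, 0.265]
eef_rot: [-179.9, 0.3, 25.1]
ft_force: [-0.7, -0.2, -0.7]
opening: 0.674
```

drive_tool(plan=[[[0,0,15,0,0,0],[0,0,40,0,0,0],[0,0,65,0,0,0],[0,0,80,0,0,0],[0,0,80,0,0,0]]])

```text
time_s: 17.93
tcp_pos: [0.508, 0.4318, 0.1819]
eef_rot: [179.8, 0.7, 24.6]
ft_force: [-0.7, -0.0, -1.8]
opening: 0.671
```

```bash
python3 -c "
from h import *
d=cams.read_camera('wrist'); cv2.imwrite('pics/w10.png',d['img'][:,:,::-1]); np.savez('w10.npz',**d)
go((.511,.432,.06,24.5,1))"
```

```text
t 17.98 at [0.5093 0.4327 0.1845] [179.88   0.44  24.59] open 0.669 F [-0.2 -0.3 -0.1]
   [2.2, 1.0, 124.5] [0.002, 0.008, 0.002]
```

View pics/w10.png

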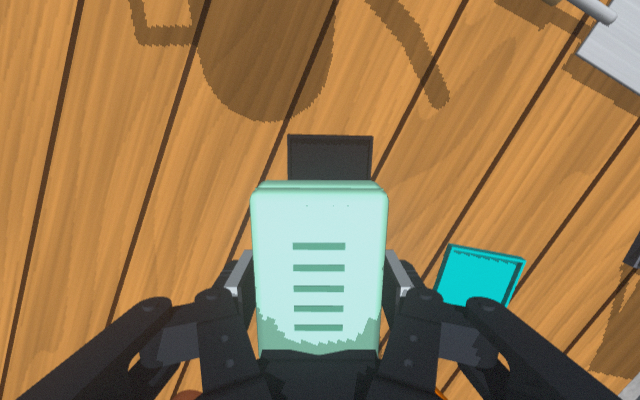

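```bash
python3 -c "
from h import *
d=dict(np.load('w10.npz'))
a=px2w(d,288,135,.01);b=px2w(d,372,136,.01); print(a,b,np.linalg.norm(a-b),np.degrees(np.arctan2(*(b-a)[[1,0]])))
m=(a+b)/2
for ang in (-65.5,-64,-67): print(m[:2]+.054*np.array([np.cos(np.radians(ang)),np.sin(np.radians(ang))]))
s1=px2w(d,290,170,.01);s2=px2w(d,372,170,.01)
for p,q in ((a,s1),(b,s2)): print(np.degrees(np.arctan2(*(q-p)[[1,0]])))
"
```

```text
[0.45835569 0.4680279  0.01      ] [0.52962408 0.49969184 0.01      ] 0.07798582228276453 23.9551737898045
[0.51638332 0.43472196]
[0.51766193 0.43532499]
[0.51508937 0.4341526 ]
-63.657818446954785
-62.61152197665605
```

drive_tool(plan=[[[1,0,20,0,0,0],[2,0,45,0,0,0],[3,0,70,0,0,0],[3,0,90,0,0,0],[3,0,100,0,0,0]]])

```text
time_s: 18.4
tcp_pos: [0.5132, 0.4346, 0.0861]
eef_rot: [180.0, 0.2, 24.6]
ft_force: [-0.3, -0.0, -1.5]
opening: 0.673
```

drive_tool(plan=[[[0,0,10,0,0,0],[0,0,20,0,0,0],[0,0,28,0,0,0],[0,0,33,0,0,0],[0,0,33,0,0,0]]])

```text
time_s: 18.82
tcp_pos: [0.5137, 0.435, 0.0542]
eef_rot: [180.0, 0.1, 24.6]
ft_force: [0.3, -0.1, -0.3]
opening: 0.668
```

```bash
python3 -c "
from h import *
d=cams.read_camera('wrist'); cv2.imwrite('pics/w11.png',d['img'][:,:,::-1]); np.savez('w11.npz',**d)
go((.514,.434,.033,24.8,1))"
```

```text
t 18.87 at [0.5141 0.4353 0.0549] [1.800e+02 1.000e-02 2.459e+01] open 0.668 F [ 0.1 -0.2 -1.8]
   [-0.6, 1.1, 21.9] [0.0, 0.0, -0.004]
```

View pics/w11.png

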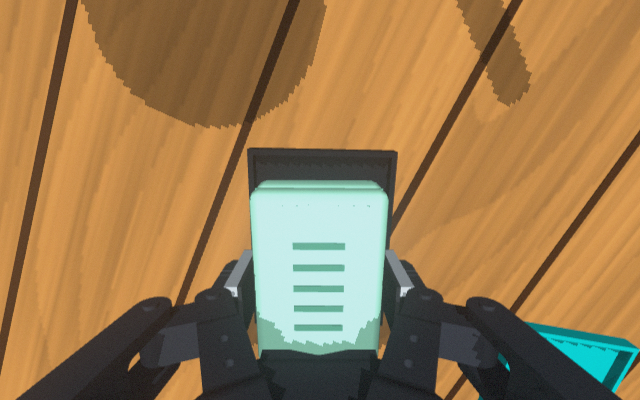

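```bash
python3 -c "
from h import *
d=dict(np.load('w11.npz'))
a=px2w(d,248,149.5,.01);b=px2w(d,397,151.5,.01); print(np.linalg.norm(a-b),np.degrees(np.arctan2(*(b-a)[[1,0]])))
m=(a+b)/2
for ang in (-65.5,): print(m[:2]+.054*np.array([np.cos(np.radians(ang)),np.sin(np.radians(ang))]))
e=px2w(d,320,181,.055-.0287+.015); print('box end at mid-height',e, 'dist from tcp', np.linalg.norm(e[:2]-[.5141,.4353]))
"
```

```text
0.07924965351410322 23.818703139212666
[0.51637446 0.43502194]
box end at mid-height [0.49688459 0.47430087 0.0413    ] dist from tcp 0.04263142349096609
```

drive_tool(plan=[[[2,0,5,0,0,0],[2,1,10,0,0,0],[2,1,15,0,0,0],[2,1,19,0,0,0],[2,1,20,0,0,0]]])

```text
time_s: 19.28
tcp_pos: [0.5158, 0.4347, 0.0339]
eef_rot: [180.0, 0.1, 24.6]
ft_force: [-0.5, 0.0, -1.4]
opening: 0.673
```

drive_tool(plan=[[[0,0,0.5,0,0,0],[0,0,1,0,0,0],[0,0,1.5,0,0,0],[0,0,2,0,0,0],[0,0,2,0,0,0]]])

```text
time_s: 19.7
tcp_pos: [0.5164, 0.4352, 0.0331]
eef_rot: [-180.0, -0.0, 24.6]
ft_force: [-0.6, -0.7, -1.0]
opening: 0.671
```

drive_tool(plan=[[[0,0,0.3,0,0,0],[0,0,0.6,0,0,0],[0,0,0.9,0,0,0],[0,0,1.2,0,0,0],[0,0,1.2,0,0,0]]])

```text
time_s: 20.12
tcp_pos: [0.5163, 0.4351, 0.0318]
eef_rot: [-180.0, 0.0, 24.6]
ft_force: [0.2, 0.7, -0.6]
opening: 0.667
```

Near contact; nudge another 0.7 mm, then release.

drive_tool(plan=[[[0,0,0.4,0,0,0],[0,0,0.8,0,0,0],[0,0,0.8,0,0,0],[0,0,0.8,0,0,0],[0,0,0.8,0,0,0]]])

```text
time_s: 20.53
tcp_pos: [0.5164, 0.4351, 0.0317]
eef_rot: [-180.0, -0.0, 24.6]
ft_force: [-2.1, -1.0, 5.8]
opening: 0.668
```

drive_tool(plan=[[[0,0,0,0,0,0],[0,0,0,0,0,0],[0,0,0,0,0,0],[0,0,0,0,0,0],[0,0,0,0,0,0]]], hand=-1)

```text
time_s: 20.95
tcp_pos: [0.5163, 0.4351, 0.0307]
eef_rot: [180.0, 0.0, 24.6]
ft_force: [-1.3, 0.4, 0.2]
opening: 0.999
```

drive_tool(plan=[[[0,0,-5,0,0,0],[0,0,-20,0,0,0],[0,0,-45,0,0,0],[0,0,-70,0,0,0],[0,0,-90,0,0,0]]])

```text
time_s: 21.37
tcp_pos: [0.5169, 0.4354, 0.1231]
eef_rot: [-180.0, -0.1, 24.6]
ft_force: [1.4, -0.2, 0.1]
opening: 1.004
```

drive_tool(plan=[[[0,0,-25,0,0,0],[0,0,-60,0,0,0],[0,0,-95,0,0,0],[0,0,-125,0,0,0],[0,0,-140,0,0,0]]])

```text
time_s: 21.78
tcp_pos: [0.5179, 0.4358, 0.2666]
eef_rot: [-179.9, -0.5, 24.6]
ft_force: [0.7, 0.7, 0.8]
opening: 1.0
```

```bash
python3 -c "
from h import *
d=cams.read_camera('wrist'); cv2.imwrite('pics/w12.png',d['img'][:,:,::-1]); np.savez('w12.npz',**d)
d=cams.read_camera('side'); cv2.imwrite('pics/s12.png',d['img'][:,:,::-1])
go((.514,.434,.27,24.8,1))"
```

```text
t 21.88 at [0.5181 0.4359 0.2658] [-179.88   -0.5    24.58] open 1.001 F [-0.5  0.1  0.3]
   [-4.5, 0.1, -4.3] [-0.002, -0.009, -0.004]
```

View pics/w12.png

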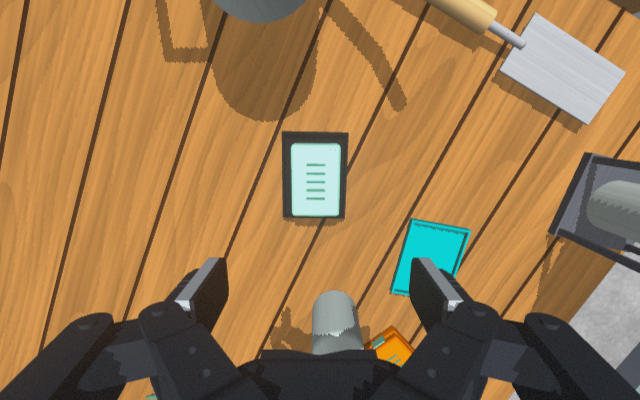

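View pics/s12.png

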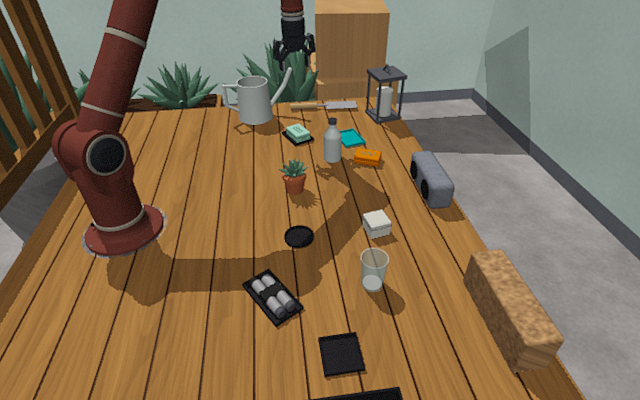

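```bash
python3 -c "
from h import *
d=dict(np.load('w12.npz'))
for z,P in ((.01,((282,132),(348,133),(345,219),(283,217))),(.033,((291.5,143),(341,143),(339,217),(291.5,216)))):
  w=np.array([px2w(d,u,v,z)[:2] for u,v in P]);print(w.mean(0))
  a=(w[0]+w[1]-w[2]-w[3])/2;b=(w[1]+w[2]-w[0]-w[3])/2
  for e in (a,b): print(np.linalg.norm(e),np.degrees(np.arctan2(e[1],e[0])))
d=cams.read_camera('wrist'); crop(d['img'],250,100,140,140,5,'w12c')
d=dict(np.load('w7.npz')); crop(d['img'],400,230,180,120,4,'tin7')
go((.6755,-.1043,.27,-79,5),(.6755,-.1043,.27,11,5))
"
```

```text
[0.51608644 0.43420274]
0.10748477955390785 113.70842418387235
0.07950471898344702 23.07475614363434
[0.51770256 0.43433003]
0.0874623845186235 113.66582719384652
0.056817330871537064 23.82484571799666
t 21.93 at [0.5169 0.4353 0.2628] [-179.95   -0.19   24.57] open 1.001 F [-0.3  0.6 -0.3]
   [-16.0, 111.3, -1.6] [-0.001, -0.0, 0.362]
   [24.4, 109.8, -1.5] [-0.001, -0.0, 0.362]
   [61.7, 94.1, -1.5] [-0.001, -0.0, 0.362]
   [90.9, 66.2, -1.4] [-0.001, -0.0, 0.362]
   [108.5, 29.7, -1.4] [-0.001, -0.0, 0.362]
   [-0.0, -0.0, -0.0] [0.0, 0.0, -0.314]
   [-0.0, -0.0, -0.0] [0.0, 0.0, -0.314]
   [0.0, 0.0, 0.0] [0.0, 0.0, -0.314]
   [-0.0, -0.0, -0.0] [0.0, 0.0, -0.314]
   [-0.0, -0.0, -0.0] [0.0, 0.0, -0.314]
```

View pics/w12c.png

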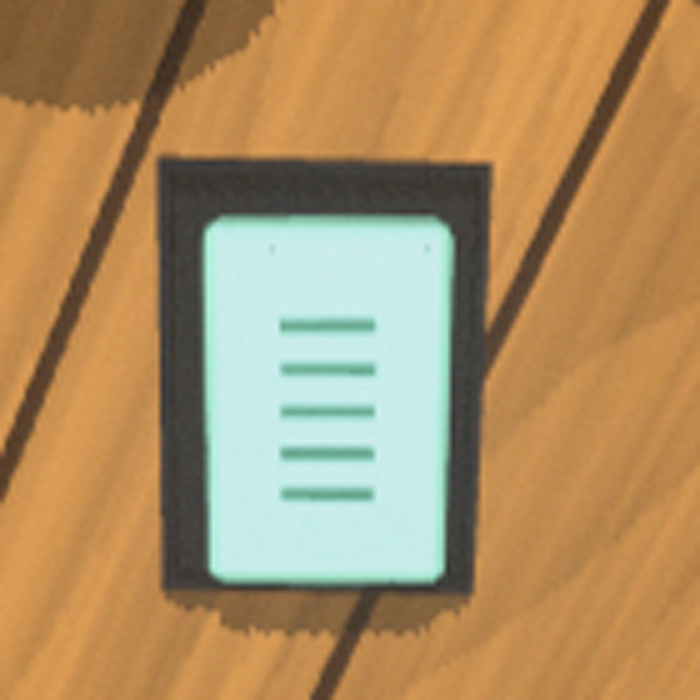

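View pics/tin7.png

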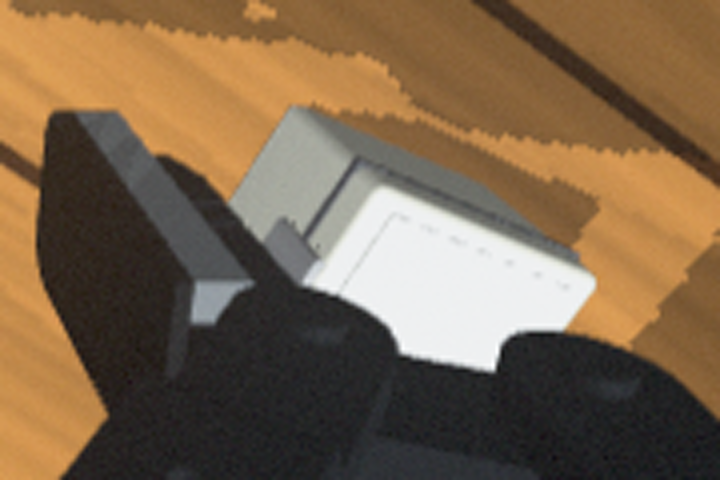

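```bash
python3 -c "
from h import *
go((.6755,-.1043,.25,10.4,4))
"
```

```text
t 21.93 at [0.5169 0.4353 0.2628] [-179.95   -0.19   24.57] open 1.001 F [-0.3  0.6 -0.3]
   [-20.0, 139.2, 3.0] [-0.0, -0.001, 0.062]
   [-11.4, 140.1, 3.1] [-0.0, -0.001, 0.062]
   [-2.7, 140.6, 3.1] [-0.0, -0.001, 0.062]
   [6.0, 140.5, 3.2] [-0.0, -0.001, 0.062]
```

drive_tool(plan=[[[-2,15,0,0,0,0.01],[-7,45,1,0,0,0.02],[-11,75,2,0,0,0.035],[-16,107,3,0,0,0.05],[-20,139,3,0,0,0.062]]])

```text
time_s: 22.35
tcp_pos: [0.5551, 0.2972, 0.2555]
eef_rot: [179.9, 0.3, 20.9]
ft_force: [0.6, 0.5, -0.4]
opening: 0.999
```

drive_tool(plan=[[[-2,28,1,0,0,0.012],[-5,56,1,0,0,0.025],[-7,84,2,0,0,0.037],[-9,112,2,0,0,0.05],[-11,140,3,0,0,0.062]]])

```text
time_s: 22.77
tcp_pos: [0.595, 0.1627, 0.2529]
eef_rot: [180.0, 0.3, 17.3]
ft_force: [-0.5, 0.5, -0.3]
opening: 0.998
```

drive_tool(plan=[[[-1,28,1,0,0,0.012],[-1,56,1,0,0,0.025],[-2,84,2,0,0,0.037],[-2,112,2,0,0,0.05],[-3,141,3,0,0,0.062]]])

```text
time_s: 23.18
tcp_pos: [0.6342, 0.028, 0.2498]
eef_rot: [-180.0, 0.3, 13.8]
ft_force: [0.1, 0.3, -0.7]
opening: 1.003
```

drive_tool(plan=[[[2,35,1,0,0,0.015],[3,72,1,0,0,0.03],[4,105,2,0,0,0.045],[5,128,3,0,0,0.057],[6,140,3,0,0,0.062]]])

```text
time_s: 23.6
tcp_pos: [0.6728, -0.1106, 0.2465]
eef_rot: [179.9, 0.3, 9.9]
ft_force: [0.2, -1.6, -0.6]
opening: 0.998
```

drive_tool(plan=[[[0,0,15,0,0,0],[0,0,35,0,0,0],[0,0,55,0,0,0],[0,0,65,0,0,0],[0,0,70,0,0,0]]])

```text
time_s: 24.02
tcp_pos: [0.6731, -0.1029, 0.1757]
eef_rot: [-179.8, 0.3, 10.4]
ft_force: [0.8, -0.7, -0.2]
opening: 1.002
```

```bash
python3 -c "
from h import *
d=cams.read_camera('wrist'); cv2.imwrite('pics/w13.png',d['img'][:,:,::-1]); np.savez('w13.npz',**d)
go((.6755,-.1043,.1,10.4))
print(w2px(d,(.6755,-.1043,.044)))"
```

```text
t 24.07 at [ 0.6734 -0.1031  0.1761] [-179.88    0.29   10.4 ] open 0.999 F [-1.5  0.3 -0.9]
   [2.2, 1.7, 76.1] [-0.002, 0.005, 0.0]
[321.09863218 205.27684781]
```

View pics/w13.png

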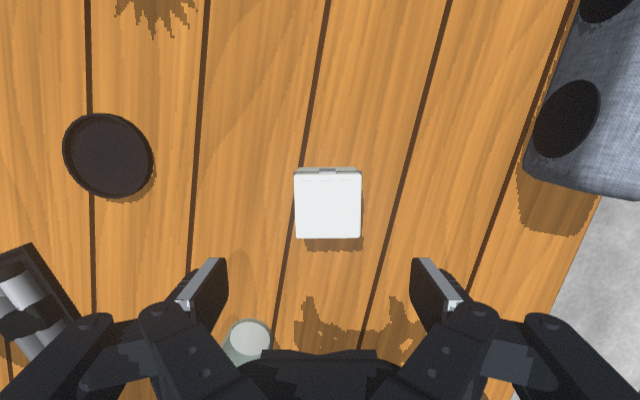

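```bash
python3 -c "
from h import *
d=dict(np.load('w13.npz'));crop(d['img'],270,150,110,110,6,'w13c')
w=np.array([px2w(d,u,v,.044)[:2] for u,v in ((294,172),(361.5,172),(360.5,238),(296,238.5))]);print(w.mean(0));
a=(w[0]+w[1]-w[2]-w[3])/2;b=(w[1]+w[2]-w[0]-w[3])/2
for e in (a,b): print(np.linalg.norm(e),np.degrees(np.arctan2(e[1],e[0])))
go((.678,-.104,.1,10.4))
"
```

```text
[ 0.68143319 -0.10398997]
0.058885440364128926 101.29619249877165
0.05641586460605867 10.72468921321179
t 24.07 at [ 0.6734 -0.1031  0.1761] [-179.88    0.29   10.4 ] open 0.999 F [-1.5  0.3 -0.9]
   [4.7, 1.9, 76.1] [-0.002, 0.005, 0.0]
```

View pics/w13c.png

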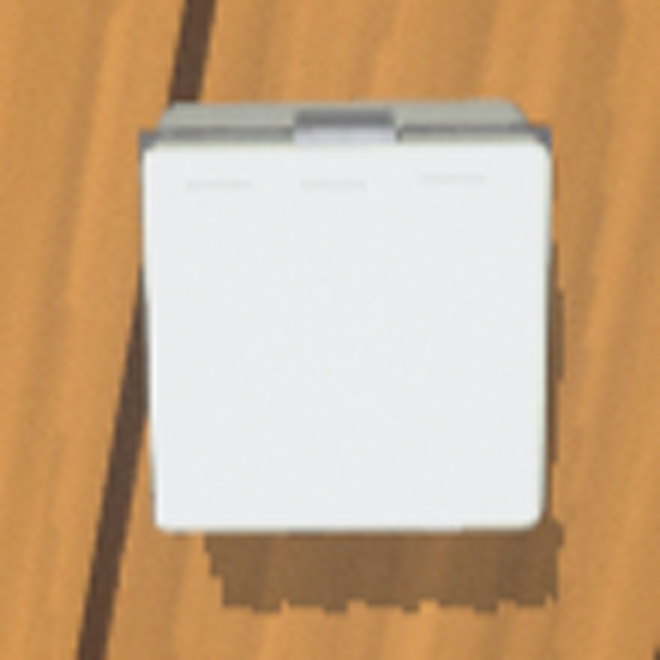

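drive_tool(plan=[[[1,1,20,0,0,0],[2,1,45,0,0,0],[3,1,65,0,0,0],[4,1,80,0,0,0],[4,1,80,0,0,0]]])

```text
time_s: 24.48
tcp_pos: [0.6773, -0.1033, 0.0961]
eef_rot: [-179.9, 0.3, 10.4]
ft_force: [-1.2, -0.6, -0.8]
opening: 1.003
```

drive_tool(plan=[[[0,0,0,0,0,0],[0,0,0,0,0,0],[0,0,0,0,0,0],[0,0,0,0,0,0],[0,0,0,0,0,0]]])

```text
time_s: 24.9
tcp_pos: [0.6796, -0.1044, 0.1003]
eef_rot: [180.0, -0.1, 10.4]
ft_force: [-1.1, -0.3, -0.4]
opening: 1.001
```

```bash
python3 -c "
from h import *
d=cams.read_camera('wrist'); cv2.imwrite('pics/w14.png',d['img'][:,:,::-1]); np.savez('w14.npz',**d)
go((.68,-.104,.034,10.6))
print(w2px(d,(.68,-.104,.044)))"
```

```text
t 24.95 at [ 0.6795 -0.1044  0.1   ] [ 1.7997e+02 -8.0000e-02  1.0380e+01] open 0.999 F [-0.   0.9  0.3]
   [0.5, -0.3, 66.0] [0.0, -0.001, -0.004]
[318.03937279 234.74952009]
```

View pics/w14.png

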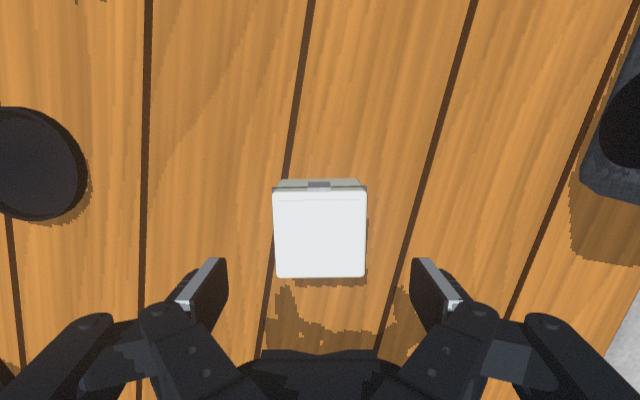

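drive_tool(plan=[[[1,-1,12,0,0,-0.004],[1,-1,28,0,0,-0.004],[1,-1,44,0,0,-0.004],[1,-1,58,0,0,-0.004],[1,-1,66,0,0,-0.004]]])

```text
time_s: 25.37
tcp_pos: [0.6785, -0.1026, 0.0302]
eef_rot: [-179.9, 0.2, 10.6]
ft_force: [-0.7, -0.8, 0.6]
opening: 1.0
```

drive_tool(plan=[[[0,0,0,0,0,0],[0,0,0,0,0,0],[0,0,0,0,0,0],[0,0,0,0,0,0],[0,0,0,0,0,0]]])

```text
time_s: 25.78
tcp_pos: [0.6805, -0.1034, 0.0341]
eef_rot: [180.0, -0.1, 10.6]
ft_force: [0.7, -0.7, -0.1]
opening: 1.001
```

drive_tool(plan=[[[0,0,0,0,0,0],[0,0,0,0,0,0],[0,0,0,0,0,0],[0,0,0,0,0,0],[0,0,0,0,0,0]]], hand=1, grip_force=45)

```text
time_s: 26.2
tcp_pos: [0.6804, -0.1032, 0.0337]
eef_rot: [180.0, -0.1, 10.6]
ft_force: [0.4, 0.4, 3.5]
opening: 0.67
```

drive_tool(plan=[[[0,0,0,0,0,0],[0,0,0,0,0,0],[0,0,0,0,0,0],[0,0,0,0,0,0],[0,0,0,0,0,0]]])

```text
time_s: 26.62
tcp_pos: [0.6804, -0.1033, 0.0337]
eef_rot: [180.0, -0.1, 10.6]
ft_force: [0.3, -0.4, 5.6]
opening: 0.67
```

```bash
python3 -c "
from h import *
d=cams.read_camera('wrist'); cv2.imwrite('pics/w15.png',d['img'][:,:,::-1]); np.savez('w15.npz',**d)
go((.68,-.104,.27,10.6,2),(.520,-.4485,.27,.9,4))"
```

```text
t 26.67 at [ 0.6804 -0.1033  0.0337] [ 1.7997e+02 -7.0000e-02  1.0600e+01] open 0.671 F [0.1 0.8 4.8]
   [-0.1, 0.4, -118.1] [0.0, -0.001, 0.0]
   [-0.2, 0.3, -118.1] [0.0, -0.001, 0.0]
   [-55.2, 77.3, 0.0] [0.0, -0.0, 0.042]
   [-51.8, 79.6, 0.0] [0.0, -0.0, 0.042]
   [-48.4, 81.7, 0.0] [0.0, -0.0, 0.042]
   [-44.9, 83.7, 0.0] [0.0, -0.0, 0.042]
```

View pics/w15.png

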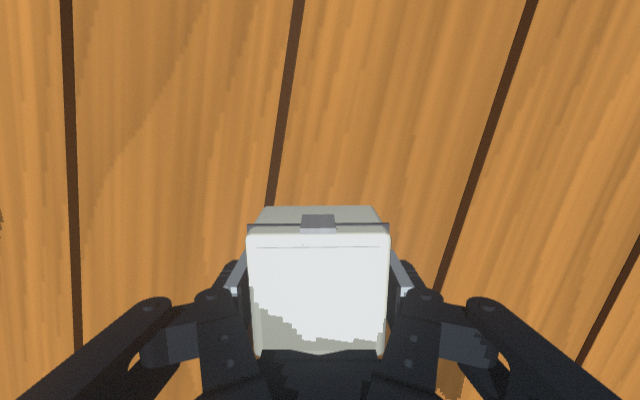

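drive_tool(plan=[[[0,0,-10,0,0,0],[0,0,-30,0,0,0],[0,0,-60,0,0,0],[0,0,-90,0,0,0],[0,0,-118,0,0,0]]])

```text
time_s: 27.08
tcp_pos: [0.679, -0.103, 0.1517]
eef_rot: [-180.0, 0.1, 10.6]
ft_force: [0.4, 0.7, -1.2]
opening: 0.668
```

drive_tool(plan=[[[0,0,-30,0,0,0],[0,0,-60,0,0,0],[0,0,-90,0,0,0],[0,0,-110,0,0,0],[0,0,-118,0,0,0]]])

```text
time_s: 27.5
tcp_pos: [0.6806, -0.1037, 0.2728]
eef_rot: [179.9, -0.3, 10.6]
ft_force: [0.7, 0.4, -0.7]
opening: 0.668
```

drive_tool(plan=[[[-6,8,0,0,0,0.005],[-16,23,0,0,0,0.014],[-29,41,0,0,0,0.023],[-42,59,0,0,0,0.032],[-55,77,0,0,0,0.042]]])

```text
time_s: 27.92
tcp_pos: [0.6369, -0.1916, 0.2659]
eef_rot: [-179.9, 0.4, 8.0]
ft_force: [-0.1, -0.9, -1.4]
opening: 0.67
```

drive_tool(plan=[[[-10,16,0,0,0,0.008],[-21,32,0,0,0,0.017],[-31,48,0,0,0,0.025],[-41,64,0,0,0,0.034],[-52,80,0,0,0,0.042]]])

```text
time_s: 28.33
tcp_pos: [0.5967, -0.2778, 0.266]
eef_rot: [-179.9, 0.3, 5.6]
ft_force: [0.2, 0.5, -1.3]
opening: 0.674
```

drive_tool(plan=[[[-10,16,0,0,0,0.008],[-19,33,0,0,0,0.017],[-29,49,0,0,0,0.025],[-39,65,0,0,0,0.034],[-48,82,0,0,0,0.042]]])

```text
time_s: 28.75
tcp_pos: [0.5568, -0.3638, 0.266]
eef_rot: [-179.8, 0.3, 3.2]
ft_force: [0.7, 0.9, -2.0]
opening: 0.672
```

drive_tool(plan=[[[-10,20,0,0,0,0.01],[-21,40,0,0,0,0.02],[-32,60,0,0,0,0.03],[-40,76,0,0,0,0.037],[-45,84,0,0,0,0.042]]])

```text
time_s: 29.17
tcp_pos: [0.515, -0.4524, 0.2661]
eef_rot: [-180.0, 0.4, 0.5]
ft_force: [-0.9, -1.4, -1.4]
opening: 0.675
```

drive_tool(plan=[[[0,0,10,0,0,0],[0,0,30,0,0,0],[0,0,55,0,0,0],[0,0,75,0,0,0],[0,0,80,0,0,0]]])

```text
time_s: 29.58
tcp_pos: [0.519, -0.4444, 0.1828]
eef_rot: [-179.5, 0.4, 1.1]
ft_force: [-0.4, 0.6, -1.9]
opening: 0.669
```

```bash
python3 -c "
from h import *
d=cams.read_camera('wrist'); cv2.imwrite('pics/w16.png',d['img'][:,:,::-1]); np.savez('w16.npz',**d)
go((.520,-.4485,.08,.9))"
```

```text
t 29.63 at [ 0.5194 -0.445   0.1839] [-179.56    0.36    1.05] open 0.674 F [-0.5  1.2 -1.6]
   [1.2, 4.3, 103.8] [-0.008, 0.006, 0.003]
```

View pics/w16.png

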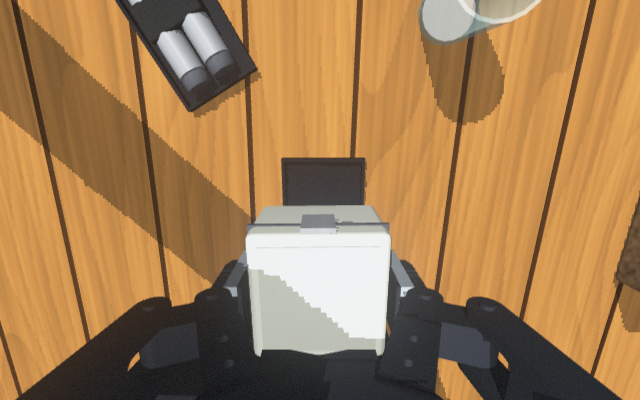

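```bash
python3 -c "
from h import *
d=dict(np.load('w16.npz'))
a=px2w(d,282,158.5,.01);b=px2w(d,364.5,158.5,.01); print(np.linalg.norm(a-b),np.degrees(np.arctan2(*(b-a)[[1,0]])), (a+b)/2-[0,.040,0])
d=dict(np.load('w6.npz')) # earlier clear view
crop(d['img'],290,270,110,90,6,'sq6')
w=[px2w(d,u,v,.01)[:2] for u,v in ((331,279),(378,302),(350,345),(303,317))]; print(np.mean(w,0))
go((.520,-.4485,.08,.9))
"
```

```text
0.07859437432224724 1.0919367870775085 [ 0.52247475 -0.45021713  0.01      ]
[ 0.52105662 -0.44364286]
t 29.63 at [ 0.5194 -0.445   0.1839] [-179.56    0.36    1.05] open 0.674 F [-0.5  1.2 -1.6]
   [1.2, 4.3, 103.8] [-0.008, 0.006, 0.003]
```

View pics/sq6.png

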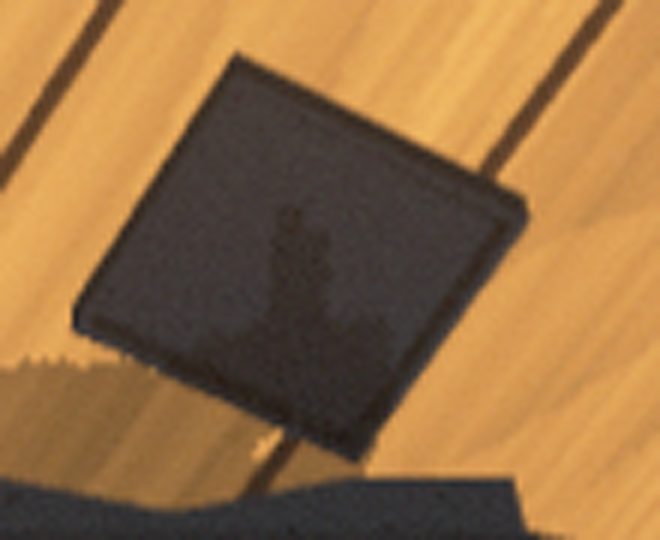

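drive_tool(plan=[[[1,0,15,0,0,0],[2,0,40,0,0,0],[2,0,65,0,0,0],[2,0,88,0,0,0],[2,0,100,0,0,0]]])

```text
time_s: 30.05
tcp_pos: [0.5221, -0.4467, 0.0866]
eef_rot: [-179.8, 0.1, 1.0]
ft_force: [0.2, 1.3, -2.2]
opening: 0.671
```

drive_tool(plan=[[[0,0,8,0,0,0],[0,0,16,0,0,0],[0,0,22,0,0,0],[0,0,26,0,0,0],[0,0,26,0,0,0]]])

```text
time_s: 30.47
tcp_pos: [0.5225, -0.4484, 0.0629]
eef_rot: [-180.0, 0.0, 1.0]
ft_force: [0.3, -0.8, -1.4]
opening: 0.672
```

```bash
python3 -c "
from h import *
d=cams.read_camera('wrist'); cv2.imwrite('pics/w17.png',d['img'][:,:,::-1]); np.savez('w17.npz',**d)
go((.522,-.449,.0375,1))"
```

```text
t 30.52 at [ 0.5226 -0.4487  0.0634] [ 1.7997e+02 -2.0000e-02  9.8000e-01] open 0.671 F [ 0.4 -0.1 -0.9]
   [-0.6, 0.3, 25.9] [0.0, -0.0, -0.0]
```

View pics/w17.png

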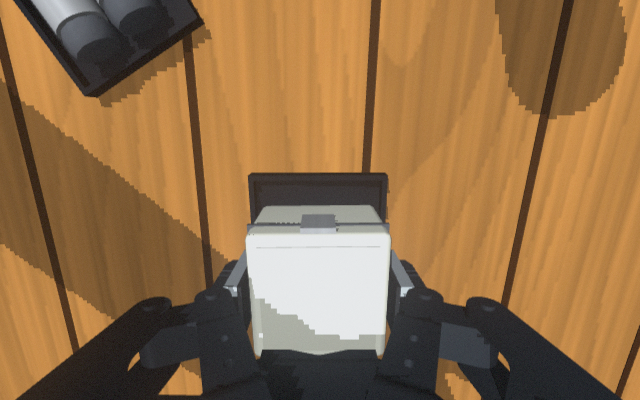

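```bash
python3 -c "
from h import *
d=dict(np.load('w17.npz'))
a=px2w(d,248.5,174,.01);b=px2w(d,387.5,174,.01); print(np.linalg.norm(a-b),np.degrees(np.arctan2(*(b-a)[[1,0]])), (a+b)/2-[0,.040,0])
# tin base far edge at z=.0634-.0337
e=px2w(d,318,206,.0634-.0337); e2=px2w(d,318,231,.0634-.0337+.044); print(e,e2)
"
```

```text
0.07947939434564044 0.9633487070042165 [ 0.52230283 -0.44943752  0.01      ]
[ 0.52254286 -0.42281354  0.0297    ] [ 0.52254577 -0.42012767  0.0737    ]
```

drive_tool(plan=[[[0,0.5,7,0,0,0],[0,0.5,14,0,0,0],[0,0.5,20,0,0,0],[0,0.5,24,0,0,0],[0,0.5,25,0,0,0]]])

```text
time_s: 30.93
tcp_pos: [0.5219, -0.4484, 0.0368]
eef_rot: [-179.9, 0.1, 1.0]
ft_force: [0.2, 0.1, -1.2]
opening: 0.668
```

drive_tool(plan=[[[0,0,0.4,0,0,0],[0,0,0.8,0,0,0],[0,0,1.2,0,0,0],[0,0,1.5,0,0,0],[0,0,1.5,0,0,0]]])

```text
time_s: 31.35
tcp_pos: [0.5226, -0.4491, 0.0368]
eef_rot: [180.0, -0.0, 1.0]
ft_force: [-0.4, -0.7, -1.5]
opening: 0.675
```

drive_tool(plan=[[[0,0,0.2,0,0,0],[0,0,0.4,0,0,0],[0,0,0.6,0,0,0],[0,0,0.6,0,0,0],[0,0,0.6,0,0,0]]])

```text
time_s: 31.77
tcp_pos: [0.5225, -0.4491, 0.0367]
eef_rot: [180.0, -0.0, 1.0]
ft_force: [-1.1, 1.7, 5.1]
opening: 0.67
```

Contact. Release and retreat.

drive_tool(plan=[[[0,0,0,0,0,0],[0,0,0,0,0,0],[0,0,0,0,0,0],[0,0,0,0,0,0],[0,0,0,0,0,0]]], hand=-1)

```text
time_s: 32.18
tcp_pos: [0.5224, -0.4489, 0.0356]
eef_rot: [-180.0, 0.0, 1.0]
ft_force: [-0.4, -0.3, -0.4]
opening: 1.001
```

drive_tool(plan=[[[0,0,-5,0,0,0],[0,0,-20,0,0,0],[0,0,-45,0,0,0],[0,0,-70,0,0,0],[0,0,-90,0,0,0]]])

```text
time_s: 32.6
tcp_pos: [0.523, -0.4498, 0.1294]
eef_rot: [179.8, -0.1, 1.0]
ft_force: [-0.3, -0.6, 0.2]
opening: 0.999
```

drive_tool(plan=[[[0,0,-25,0,0,0],[0,0,-60,0,0,0],[0,0,-95,0,0,0],[0,0,-125,0,0,0],[0,0,-140,0,0,0]]])

```text
time_s: 33.02
tcp_pos: [0.5232, -0.4507, 0.273]
eef_rot: [179.6, -0.4, 1.0]
ft_force: [0.8, -1.1, 1.0]
opening: 0.999
```

```bash
python3 -c "
from h import *
d=cams.read_camera('wrist'); cv2.imwrite('pics/w18.png',d['img'][:,:,::-1]); np.savez('w18.npz',**d)
go((.622,-.283,.25,-25,2))"
```

```text
t 33.07 at [ 0.5238 -0.4514  0.275 ] [179.44  -0.54   0.97] open 0.998 F [-0.4 -0.5  1.9]
   [50.4, -83.5, 12.1] [0.004, -0.006, 0.227]
   [30.4, -92.6, 12.2] [0.004, -0.006, 0.227]
```

View pics/w18.png

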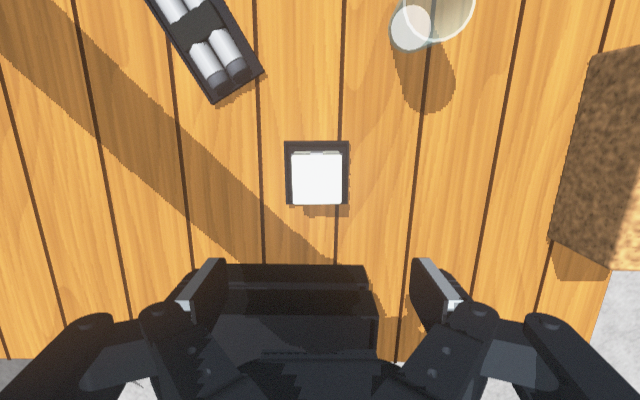

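```bash
python3 -c "
from h import *
go((.624,-.283,.20,1,2))"
```

```text
t 33.07 at [ 0.5238 -0.4514  0.275 ] [179.44  -0.54   0.97] open 0.998 F [-0.4 -0.5  1.9]
   [51.2, -83.7, 37.2] [0.005, -0.005, -0.0]
   [51.4, -83.5, 37.3] [0.005, -0.005, -0.0]
```

drive_tool(plan=[[[6,-9,4,0,0,0],[16,-26,11,0,0,0],[27,-45,18,0,0,0],[39,-64,24,0,0,0],[51,-83,30,0,0,0]]])

```text
time_s: 33.48
tcp_pos: [0.572, -0.3623, 0.2337]
eef_rot: [-179.8, 0.2, 1.0]
ft_force: [0.2, 0.4, 0.1]
opening: 1.001
```

drive_tool(plan=[[[12,-20,8,0,0,0],[24,-40,16,0,0,0],[37,-60,24,0,0,0],[46,-75,30,0,0,0],[51,-83,34,0,0,0]]])

```text
time_s: 33.9
tcp_pos: [0.6228, -0.2761, 0.1994]
eef_rot: [-179.7, 0.1, 1.2]
ft_force: [0.7, 0.1, 1.5]
opening: 0.999
```

drive_tool(plan=[[[0,0,0,0,0,0],[0,0,0,0,0,0],[0,0,0,0,0,0],[0,0,0,0,0,0],[0,0,0,0,0,0]]])

```text
time_s: 34.32
tcp_pos: [0.6207, -0.2833, 0.2026]
eef_rot: [179.9, -0.0, 0.8]
ft_force: [-1.1, -0.4, 0.3]
opening: 0.999
```

```bash
python3 -c "
from h import *
d=cams.read_camera('wrist'); cv2.imwrite('pics/w19.png',d['img'][:,:,::-1]); np.savez('w19.npz',**d)
go((.624,-.283,.12,1)); print(w2px(d,(.624,-.283,.088)),w2px(d,(.624,-.283,.0)))"
```

```text
t 34.37 at [ 0.621  -0.2829  0.2025] [ 1.7994e+02 -3.0000e-02  8.4000e-01] open 1.000 F [ 0.1 -0.3 -0.5]
   [3.0, 0.1, 82.5] [0.001, -0.001, -0.003]
[321.45501596 208.15060614] [320.61869285 184.85141993]
```

View pics/w19.png

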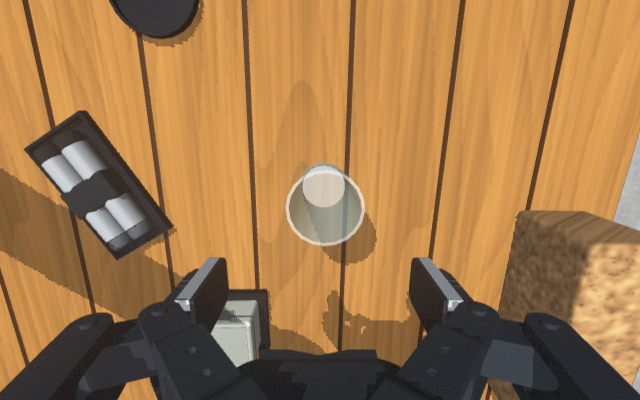

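drive_tool(plan=[[[3,-1,15,0,0,0],[5,-1,35,0,0,0],[6,-1,55,0,0,0],[6,-1,65,0,0,0],[6,-1,65,0,0,0]]])

```text
time_s: 34.78
tcp_pos: [0.6259, -0.2796, 0.1341]
eef_rot: [-179.9, 0.3, 0.9]
ft_force: [-0.9, 0.1, 0.2]
opening: 1.001
```

drive_tool(plan=[[[0,0,0,0,0,0],[0,0,0,0,0,0],[0,0,0,0,0,0],[0,0,0,0,0,0],[0,0,0,0,0,0]]])

```text
time_s: 35.2
tcp_pos: [0.628, -0.2804, 0.138]
eef_rot: [180.0, -0.1, 1.0]
ft_force: [0.6, -0.6, -0.4]
opening: 0.995
```

```bash
python3 -c "
from h import *
d=cams.read_camera('wrist'); cv2.imwrite('pics/w20.png',d['img'][:,:,::-1]); np.savez('w20.npz',**d)
go((.627,-.282,.06,1)); print(w2px(d,(.627,-.282,.088)),w2px(d,(.627,-.282,.0)))"
```

```text
t 35.25 at [ 0.6279 -0.2803  0.1377] [ 1.7997e+02 -6.0000e-02  9.8000e-01] open 1.001 F [-0.2 -1.1  0.6]
   [-1.0, 1.7, 77.7] [0.001, -0.001, -0.0]
[315.39931873 241.88594339] [316.16758933 202.72619387]
```

View pics/w20.png

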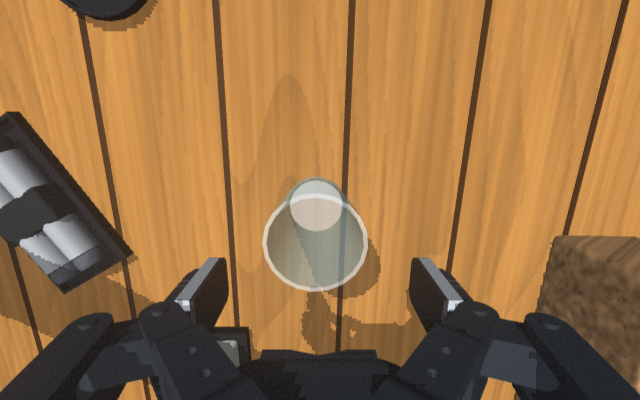

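drive_tool(plan=[[[-1,2,10,0,0,0],[-1,2,22,0,0,0],[-1,2,36,0,0,0],[-1,2,46,0,0,0],[-1,2,52,0,0,0]]])

```text
time_s: 35.67
tcp_pos: [0.6253, -0.2814, 0.082]
eef_rot: [-179.9, 0.2, 1.0]
ft_force: [-0.7, 0.6, 0.4]
opening: 0.999
```

drive_tool(plan=[[[0,0,8,0,0,0],[0,0,16,0,0,0],[0,0,22,0,0,0],[0,0,26,0,0,0],[0,0,26,0,0,0]]])

```text
time_s: 36.08
tcp_pos: [0.6261, -0.2819, 0.0578]
eef_rot: [-180.0, 0.1, 1.0]
ft_force: [-0.1, -0.3, 0.3]
opening: 0.998
```

drive_tool(plan=[[[0,0,0,0,0,0],[0,0,0,0,0,0],[0,0,0,0,0,0],[0,0,0,0,0,0],[0,0,0,0,0,0]]])

```text
time_s: 36.5
tcp_pos: [0.6268, -0.2822, 0.0593]
eef_rot: [180.0, -0.0, 1.0]
ft_force: [-0.1, -0.1, -0.6]
opening: 1.005
```

```bash
python3 -c "
from h import *
d=cams.read_camera('wrist'); cv2.imwrite('pics/w21.png',d['img'][:,:,::-1]); np.savez('w21.npz',**d)
go((.627,-.282,.06,1)); print(w2px(d,(.627,-.282,.088)),w2px(d,(.627,-.282,.0)))"
```

```text
t 36.55 at [ 0.6268 -0.2822  0.0592] [ 1.7999e+02 -3.0000e-02  9.8000e-01] open 1.001 F [ 0.  -0.1  0.2]
   [0.2, -0.2, -0.8] [0.0, -0.0, -0.0]
[316.97837836 323.79483949] [317.48452878 233.39113869]
```

View pics/w21.png

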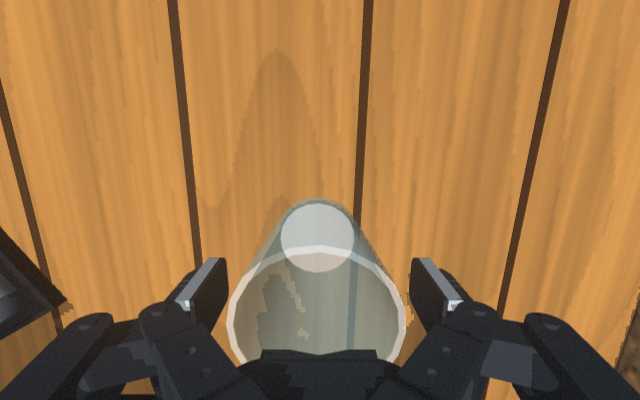

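drive_tool(plan=[[[0,0,0,0,0,0],[0,0,0,0,0,0],[0,0,0,0,0,0],[0,0,0,0,0,0],[0,0,0,0,0,0]]], hand=1, grip_force=30)

```text
time_s: 36.97
tcp_pos: [0.6266, -0.2823, 0.0595]
eef_rot: [180.0, -0.0, 1.0]
ft_force: [-0.8, 0.5, 3.6]
opening: 0.726
```

drive_tool(plan=[[[0,0,0,0,0,0],[0,0,0,0,0,0],[0,0,0,0,0,0],[0,0,0,0,0,0],[0,0,0,0,0,0]]])

```text
time_s: 37.38
tcp_pos: [0.6266, -0.2823, 0.0594]
eef_rot: [180.0, -0.0, 1.0]
ft_force: [-1.6, 0.5, 4.9]
opening: 0.727
```

```bash
python3 -c "
from h import *
d=cams.read_camera('wrist'); cv2.imwrite('pics/w22.png',d['img'][:,:,::-1]); np.savez('w22.npz',**d)
d=cams.read_camera('side'); crop(d['img'],300,180,160,130,5,'s22')
go((.627,-.282,.16,1))"
```

```text
t 37.48 at [ 0.6267 -0.2823  0.0594] [ 1.7998e+02 -2.0000e-02  9.7000e-01] open 0.727 F [-2.7  1.   5.4]
   [0.4, -0.3, -100.6] [0.0, -0.0, -0.0]
```

View pics/w22.png

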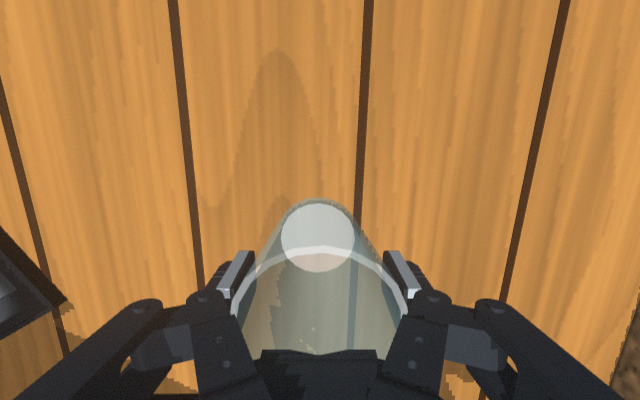

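View pics/s22.png

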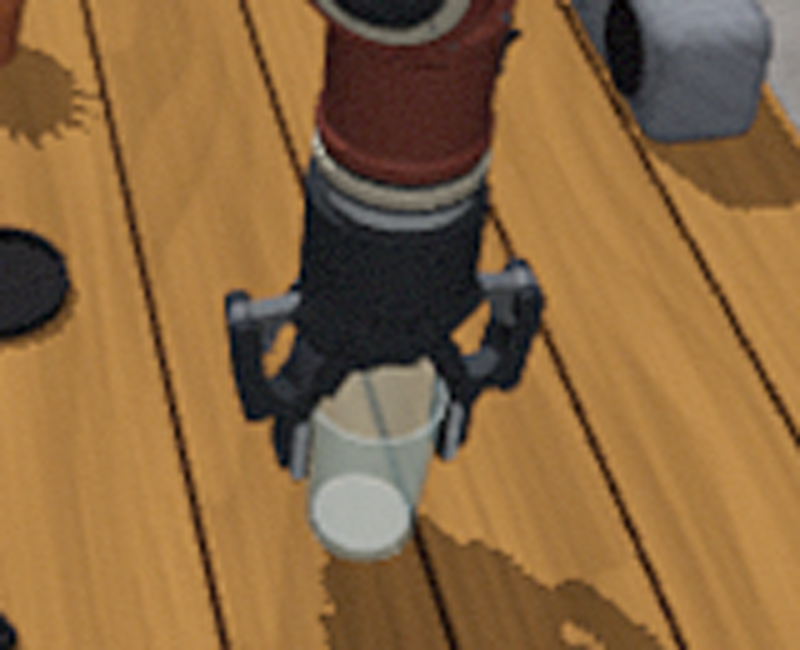

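drive_tool(plan=[[[0,0,-3,0,0,0],[0,0,-9,0,0,0],[0,0,-16,0,0,0],[0,0,-23,0,0,0],[0,0,-30,0,0,0]]])

```text
time_s: 37.9
tcp_pos: [0.6267, -0.2822, 0.0895]
eef_rot: [180.0, -0.0, 1.0]
ft_force: [-0.0, 0.3, -1.6]
opening: 0.725
```

drive_tool(plan=[[[0,0,-12,0,0,0],[0,0,-26,0,0,0],[0,0,-42,0,0,0],[0,0,-56,0,0,0],[0,0,-65,0,0,0]]])

```text
time_s: 38.32
tcp_pos: [0.6274, -0.2827, 0.1568]
eef_rot: [179.9, -0.2, 1.0]
ft_force: [-0.4, -0.7, -1.6]
opening: 0.729
```

```bash
python3 -c "
from h import *
d=cams.read_camera('wrist'); cv2.imwrite('pics/w23.png',d['img'][:,:,::-1]); np.savez('w23.npz',**d)
go((.469,-.106,.155,1,4))"
```

```text
t 38.37 at [ 0.6281 -0.2832  0.1582] [179.83  -0.31   0.98] open 0.726 F [0.8 0.3 0.1]
   [-39.0, -45.0, 0.5] [0.001, -0.001, -0.0]
   [-39.0, -45.0, 0.6] [0.001, -0.001, -0.0]
   [-39.0, -45.0, 0.6] [0.001, -0.001, -0.0]
   [-39.0, -45.0, 0.7] [0.001, -0.001, -0.0]
```

View pics/w23.png

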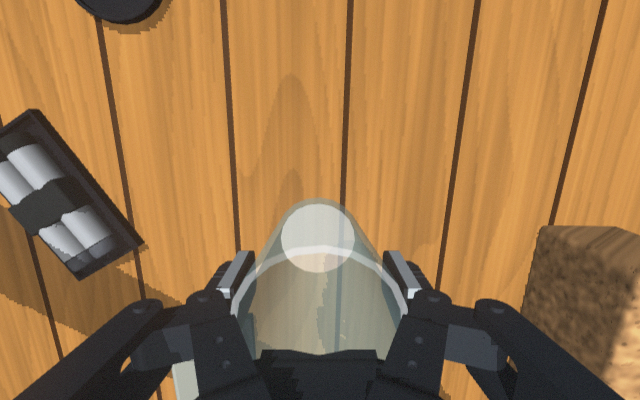

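Glass held upright and steady. Carry to the round bin.

drive_tool(plan=[[[-3,-4,0,0,0,0],[-9,-11,0,0,0,0],[-18,-21,0,0,0,0],[-28,-33,0,0,0,0],[-39,-45,0,0,0,0]]])

```text
time_s: 38.78
tcp_pos: [0.5856, -0.2366, 0.1526]
eef_rot: [-179.9, 0.1, 1.0]
ft_force: [-0.0, -1.0, -1.4]
opening: 0.728
```

drive_tool(plan=[[[-10,-12,0,0,0,0],[-20,-23,0,0,0,0],[-30,-34,0,0,0,0],[-39,-45,0,0,0,0],[-49,-56,0,0,0,0]]])

```text
time_s: 39.2
tcp_pos: [0.5356, -0.1813, 0.153]
eef_rot: [-179.9, 0.1, 1.0]
ft_force: [0.8, 1.5, -0.8]
opening: 0.726
```

drive_tool(plan=[[[-10,-11,0,0,0,0],[-19,-22,0,0,0,0],[-28,-32,0,0,0,0],[-36,-41,0,0,0,0],[-43,-49,0,0,0,0]]])

```text
time_s: 39.62
tcp_pos: [0.4915, -0.1331, 0.1532]
eef_rot: [-179.9, 0.1, 1.0]
ft_force: [-0.3, -0.3, -1.6]
opening: 0.725
```

drive_tool(plan=[[[-6,-6,0,0,0,0],[-12,-12,0,0,0,0],[-18,-18,0,0,0,0],[-23,-23,0,0,0,0],[-26,-27,0,0,0,0]]])

```text
time_s: 40.03
tcp_pos: [0.4658, -0.1074, 0.1539]
eef_rot: [-180.0, 0.0, 1.0]
ft_force: [0.3, -0.4, -1.0]
opening: 0.726
```

drive_tool(plan=[[[0,0,0,0,0,0],[0,0,0,0,0,0],[0,0,0,0,0,0],[0,0,0,0,0,0],[0,0,0,0,0,0]]])

```text
time_s: 40.45
tcp_pos: [0.467, -0.1083, 0.1539]
eef_rot: [180.0, -0.0, 0.9]
ft_force: [0.5, 0.3, -1.1]
opening: 0.73
```

```bash
python3 -c "
from h import *
d=cams.read_camera('wrist'); cv2.imwrite('pics/w24.png',d['img'][:,:,::-1]); np.savez('w24.npz',**d)
go((.469,-.106,.1,1)); print(w2px(d,(.469,-.106,.01)))"
```

```text
t 40.50 at [ 0.4669 -0.1082  0.1539] [ 1.7998e+02 -2.0000e-02  9.5000e-01] open 0.727 F [ 0.5  0.1 -2.5]
   [2.1, -2.2, 53.9] [0.0, -0.0, -0.001]
[319.86232033 196.83221932]
```

View pics/w24.png

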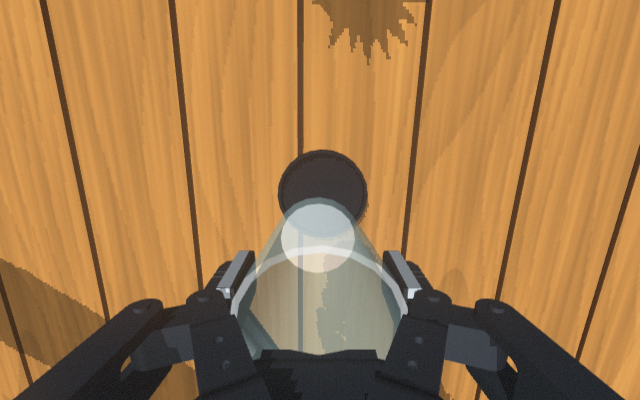

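drive_tool(plan=[[[1,-1,6,0,0,0],[2,-2,18,0,0,0],[3,-4,32,0,0,0],[4,-5,44,0,0,0],[4,-5,50,0,0,0]]])

```text
time_s: 40.92
tcp_pos: [0.4701, -0.1022, 0.1023]
eef_rot: [-180.0, 0.1, 1.0]
ft_force: [-0.4, 0.4, -2.2]
opening: 0.727
```

drive_tool(plan=[[[0,0,6,0,0,0],[0,0,12,0,0,0],[0,0,17,0,0,0],[0,0,20,0,0,0],[0,0,20,0,0,0]]])

```text
time_s: 41.33
tcp_pos: [0.4703, -0.1028, 0.0835]
eef_rot: [-180.0, 0.0, 1.0]
ft_force: [-1.3, -0.0, -1.6]
opening: 0.729
```

```bash
python3 -c "
from h import *
d=cams.read_camera('wrist'); cv2.imwrite('pics/w25.png',d['img'][:,:,::-1]); np.savez('w25.npz',**d)
go((.471,-.1035,.0625,1)); print(w2px(d,(.471,-.1035,.01)))"
```

```text
t 41.38 at [ 0.4705 -0.1029  0.0838] [-1.8e+02  1.0e-02  9.6e-01] open 0.724 F [-0.5  0.  -2.2]
   [0.5, 0.6, 21.3] [-0.0, 0.0, -0.001]
[318.39046584 227.07988804]
```

View pics/w25.png

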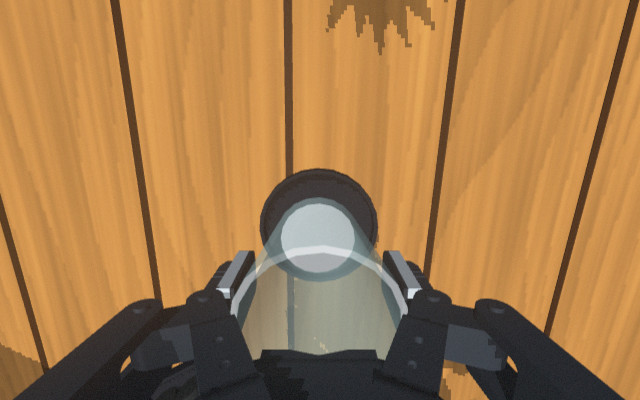

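```bash
python3 -c "
from h import *
d=dict(np.load('w25.npz'))
print('foot',px2w(d,318,238,.0244),'bin',px2w(d,319,226.5,.01), 'rimtop',px2w(d,319,168.5,.01))"
```

```text
foot [ 0.47079655 -0.10556858  0.0244    ] bin [ 0.47140244 -0.10307978  0.01      ] rimtop [ 0.47073126 -0.06394287  0.01      ]
```

drive_tool(plan=[[[0.5,-1,5,0,0,0],[0.5,-2,10,0,0,0],[0.5,-2,14,0,0,0],[0.5,-2,17,0,0,0],[0.5,-2,18,0,0,0]]])

```text
time_s: 41.8
tcp_pos: [0.4707, -0.1006, 0.0653]
eef_rot: [-180.0, 0.1, 1.0]
ft_force: [0.4, 0.1, -2.0]
opening: 0.728
```

drive_tool(plan=[[[0,0,0.4,0,0,0],[0,0,0.8,0,0,0],[0,0,1.2,0,0,0],[0,0,1.6,0,0,0],[0,0,2,0,0,0]]])

```text
time_s: 42.22
tcp_pos: [0.4711, -0.1008, 0.064]
eef_rot: [180.0, -0.0, 1.0]
ft_force: [-0.4, 0.7, -0.6]
opening: 0.722
```

drive_tool(plan=[[[0,0,0.2,0,0,0],[0,0,0.4,0,0,0],[0,0,0.6,0,0,0],[0,0,0.8,0,0,0],[0,0,0.8,0,0,0]]])

```text
time_s: 42.63
tcp_pos: [0.471, -0.1008, 0.0631]
eef_rot: [180.0, 0.0, 1.0]
ft_force: [0.4, -0.3, -2.1]
opening: 0.726
```

drive_tool(plan=[[[0,0,0.2,0,0,0],[0,0,0.4,0,0,0],[0,0,0.6,0,0,0],[0,0,0.8,0,0,0],[0,0,0.8,0,0,0]]])

```text
time_s: 43.05
tcp_pos: [0.471, -0.1009, 0.0624]
eef_rot: [180.0, -0.0, 1.0]
ft_force: [-0.1, 0.1, -0.9]
opening: 0.723
```

drive_tool(plan=[[[0,0,0,0,0,0],[0,0,0.2,0,0,0],[0,0,0.3,0,0,0],[0,0,0.3,0,0,0],[0,0,0.3,0,0,0]]])

```text
time_s: 43.47
tcp_pos: [0.471, -0.1008, 0.0623]
eef_rot: [-180.0, -0.0, 1.0]
ft_force: [-1.3, -0.3, 5.0]
opening: 0.726
```

drive_tool(plan=[[[0,0,0,0,0,0],[0,0,0,0,0,0],[0,0,0,0,0,0],[0,0,0,0,0,0],[0,0,0,0,0,0]]], hand=-1)

```text
time_s: 43.88
tcp_pos: [0.4711, -0.1007, 0.0619]
eef_rot: [180.0, 0.0, 1.0]
ft_force: [0.7, -0.5, -0.5]
opening: 0.998
```

```bash
python3 -c "
from h import *
d=cams.read_camera('wrist'); cv2.imwrite('pics/w26.png',d['img'][:,:,::-1]); np.savez('w26.npz',**d)
go((.471,-.1035,.3,1))"
```

```text
t 43.93 at [ 0.471  -0.1007  0.0619] [1.8e+02 1.0e-02 9.8e-01] open 1.002 F [-0.3  0.4  0.2]
   [-0.1, 1.4, -119.1] [0.0, 0.0, -0.0]
   [-0.1, 1.4, -119.1] [0.0, 0.0, -0.0]
```

View pics/w26.png

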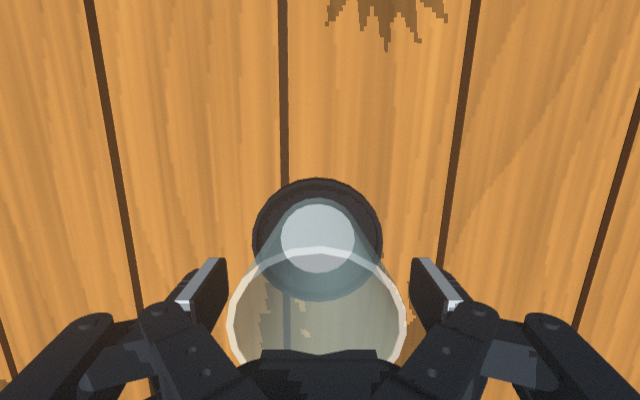

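Standing centred in the round bin. Retreat straight up.

drive_tool(plan=[[[0,0,-4,0,0,0],[0,0,-14,0,0,0],[0,0,-30,0,0,0],[0,0,-50,0,0,0],[0,0,-75,0,0,0]]])

```text
time_s: 44.35
tcp_pos: [0.4703, -0.1006, 0.1378]
eef_rot: [-180.0, 0.1, 1.0]
ft_force: [0.8, 0.0, 0.1]
opening: 0.997
```

drive_tool(plan=[[[0,0,-25,0,0,0],[0,0,-55,0,0,0],[0,0,-85,0,0,0],[0,0,-110,0,0,0],[0,0,-125,0,0,0]]])

```text
time_s: 44.77
tcp_pos: [0.4717, -0.1014, 0.2658]
eef_rot: [180.0, -0.3, 0.9]
ft_force: [0.3, -0.2, 0.2]
opening: 1.001
```

drive_tool(plan=[[[0,0,0,0,0,0],[0,0,0,0,0,0],[0,0,0,0,0,0],[0,0,0,0,0,0],[0,0,0,0,0,0]]])

```text
time_s: 45.18
tcp_pos: [0.4703, -0.1006, 0.2609]
eef_rot: [-180.0, 0.2, 1.0]
ft_force: [0.2, 0.4, -0.2]
opening: 1.001
```

```bash
python3 -c "
from h import *
for n in ('wrist','side','top'):
  d=cams.read_camera(n); cv2.imwrite(f'pics/end_{n}.png',d['img'][:,:,::-1]); np.savez(f'end_{n}.npz',**d)
  if n=='top': crop(d['img'],130,100,200,150,4,'end_ta')
  if n=='side': crop(d['img'],230,100,200,150,4,'end_sa');crop(d['img'],230,210,200,180,4,'end_sb')
go((.471,-.1035,.3,1))"
```

```text
t 45.33 at [ 0.4707 -0.1007  0.2614] [-1.8e+02  9.0e-02  9.7e-01] open 0.998 F [0.8 0.1 0.3]
   [0.2, 2.8, -38.6] [-0.0, 0.002, -0.001]
```

View pics/end_wrist.png

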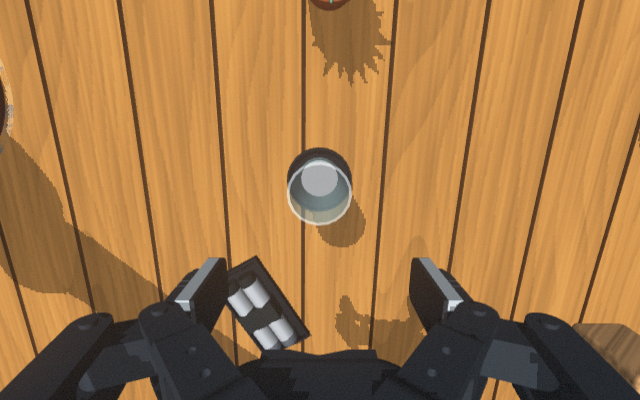

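View pics/end_sa.png

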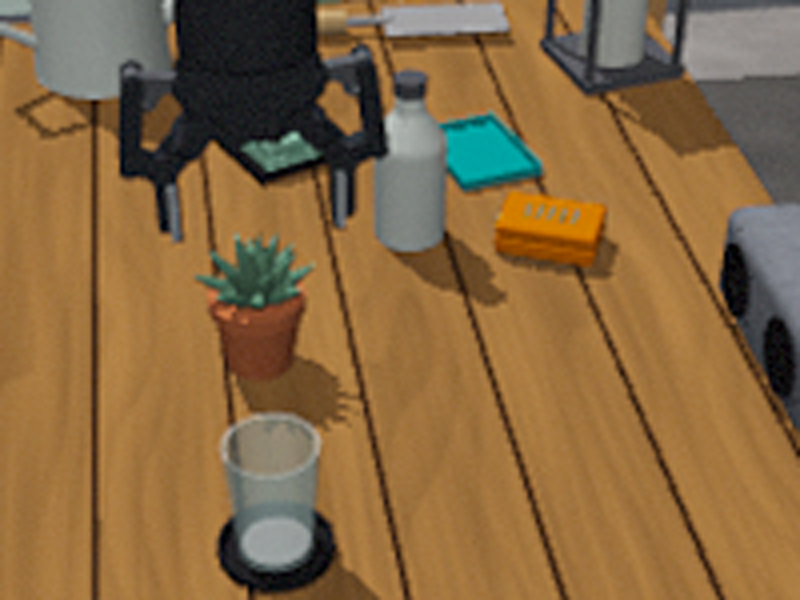

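View pics/end_sb.png

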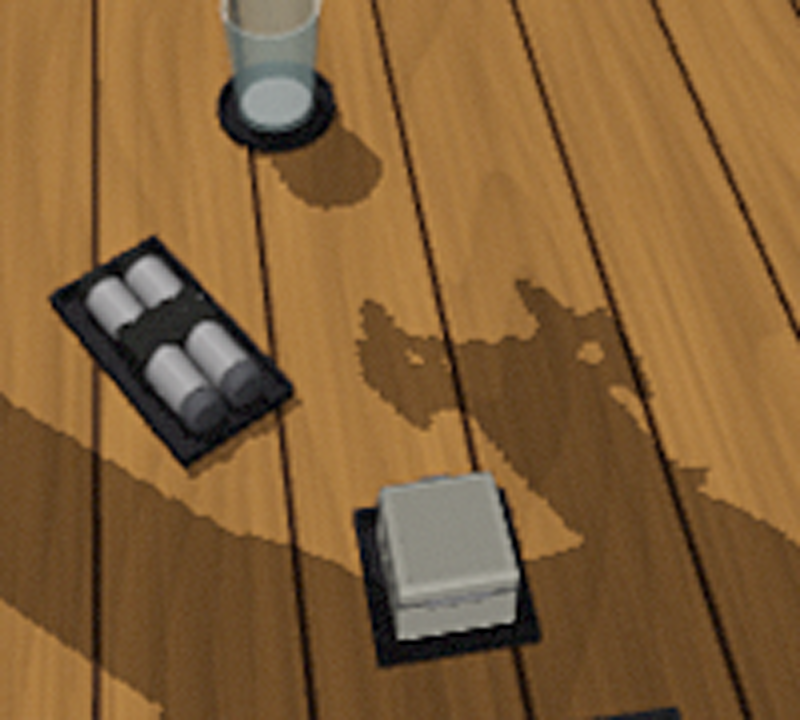

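View pics/end_top.png

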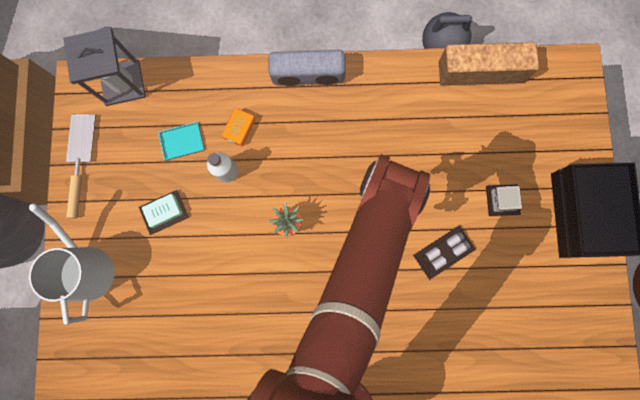

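```bash
python3 -c "
from cell import robot; print(robot.sign_off())"
```

```text
the job is handed in; nothing more can be done
None
```

I put all four things into their matching black bins in the order asked: handles, mouthguard box, tin, then glass. Each one was lowered until I felt light contact of about 3–6 N, then let go. The job took about 45 s of the 131 s allowed, and I handed it in with the gripper open and clear above the bench.

In the final pictures from the wrist, side and top cameras:
- **Placement:** each thing sits flat inside its rim and right way up. The glass stands upright in the round bin.
- **Left alone:** the agave, the flask, the orange box and the turquoise bin are where they started.

The top camera read about 2–6 mm short in x compared with the wrist camera, so I used close-up wrist views for the final alignment. I measured the mouthguard box at 1.6 mm off its bin's centre. Just before setting them down, I measured the tin within about 1 mm of centre and corrected the glass by about 2 mm. For the handles I only checked in the pictures that they look centred. No check failed.

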